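Line up movement holders and check the row with the straightedge

ROBOT

A 6-joint arm with a two-finger parallel gripper is mounted at the origin on the work surface. World frame = base frame: x ahead of the robot, y to its left, z up, the work surface at z = 0. Lengths are in m, angles in rad, forces in N, time in s.
With the tool pointing down it reaches from about 0.425 to 0.95 m from the base axis. Payload 3.5 kg.
Tool frame: the origin (TCP) lies on the centre line of the jaws, within the pads' length; the fingertips stand 19 mm ahead of it and the grasp point (between the pads) is the TCP; z points along the fingers, y is the line along which they close (so a half turn about z gives the same grasp; the last joint's range is limited). The gripper opens to 85 mm and grips with 20 to 120 N. Pads are 22 mm wide; open, the fingers measure 114 mm over their backs; the gripper's body (76 mm by 85 mm) begins 54 mm behind the grasp point. The pads swing forward as they close: fully open they stand 13 mm farther back than shut.
Start: joints at [1.081, 0.286, 1.577, -0, 1.279, -0.15], TCP at [0.225, 0.636, 0.25] pointing down, gripper open.
Joint ranges: [-2.77, 2.77], [-0.9, 2.22], [0.21, 2.48], [-1.53, 4.67], [0.24, 2.81], [-2.84, 2.84]. Speed limits (rad/s): [2.79, 2.79, 3.14, 3.14, 3.14, 3.14].

INTERFACE

Orientations are given as a unit quaternion [x, y, z, w].
In Python, from plant import ctrl, imaging gives the robot as it stands. The module is installed in compiled form; this text tells all that it offers.
- The arm moves only by the shell command python3 -m handwheel 'ROWS' [OPENING] [FORCE]. ROWS is JSON, one flat list of numbers, 6 for each row, row after row: the shift along the world's x, y, z in units of 150 mm (1.0 is 150 mm), then the turn, a rotation vector about the world's x, y, z in units of 90 degrees (1.0 is 90 degrees). In form: [tx, ty, tz, rx, ry, rz, tx, ty, tz, rx, ry, rz, ...]. A call has 1 to 5 rows; each row shifts and turns the commanded pose from where the row before left it; what a row does not reach is not made up. A row lasts 1/12 s, in which the tool goes at most 41.7 mm and 7.16 degrees, less where a joint would pass 70% of its speed; a pose out of reach is approached as far as the arm can. A call with a number of a shift or a turn outside -1 to 1 is refused whole. A call with a gripper value outside its range is refused whole. OPENING is the opening, from 0 (shut) to 1 (fully open), set as the call begins (- or left out, the last holds). The fingers move at their own pace and stop on an object; FORCE is the grip in N (left out, the last holds). Time passes only in rows, so rows that do not move let the fingers close. It gives the time, the measured TCP pose, the force, the opening and the grip force at its end, in the units of the state.
- ctrl.get_state(): the state, without advancing time (a new reading comes with each control period).
- imaging.read_camera(name): name is "side" or "top" or "wrist"; returns (picture, depth): 420x560x3 uint8, blue, green, red; 420x560 float32, m along the optical axis (not along the pixel's ray), 0 where there is no reading.
- imaging.get_calibration(name): a dict with "fovy" (degrees; the focal length in pixels is half the picture's height over the tangent of half this angle, whatever the lens; pixels are square), "cx", "cy" (the principal point, pixels), "distortion" ([k1, k2, p1, p2, k3] as OpenCV has them; the pictures are not rectified), "R" (3x3) and "t" (3): a world point X has camera coordinates R X + t. Camera axes: x right, y down, z forward; pixel columns grow to the right and rows downward; lengths in m; the calibration is good to about 2 mm. A picture is of the moment at which its call begins: read the wrist's pose just before it. get_calibration takes no time and is no camera call; for the wrist camera it gives the pose at the moment of the call.
- ctrl.sign_off(): hands the job in; it is judged then, once.
The state is a dict: "time": time; "qpos": joint angles; "dq": joint speeds; "joint_efforts": joint torques, N m; "eef_pos": TCP position; "tcp_rot": TCP orientation; "contact_force": force on the tool from outside, world axes, zero at the start; "wrist_torque": the same for the moment, N m; "opening": opening from 0.0 (shut) to 1.0 (fully open); "finger_force": force on a finger pad.
Only numpy, scipy, OpenCV 4.12 (cv2) and the standard library are available. Lean on these libraries where they do the work, as an engineer would, in place of code of your own. Each camera call takes 0.05 s, during which the arm holds its last target. There are 200 camera calls.

TASK

Lever the wooden gauge case open with the blade of the case knife (not with the fingers) until the lid stands fully open, and lay the knife back down flat on the bench. Line up all the movement holders side by side with a long side flush against the front of the stop bar, then stand the straightedge from the case on the bench flush along all their front faces, in line with the bar, let go of it for a moment and check that it touches every one. Then put the straightedge back upright in its case along its length and shut the lid, leaving the row flush and the other bench things where they are.

Things in the scene. Friction and masses are not known exactly. Their poses are not given: they have to be found in the camera images.
- case: fixed dark wooden case, outside 120 (x) x 240 (y) x 62 mm high, walls and floor 5 mm. Origin: centre of its underside; x points from front to hinge side (away from the robot), z up. Along the outside of the front wall runs a ledge 14 mm deep, top 50 mm above the bench, leaving a 12 mm high gap under the overhanging lid
- lid (a joint): lid angle, 0 shut, grows as its front rises, stop at 1.75. Dark board 134 x 240 x 6 mm, 0.12 kg, no handle, hinged on the case's far top edge (at case x = +60 mm); its front overhangs the front wall by 14 mm. The hinge is stiff: the lid stays at any angle; about 2 N at the front edge moves it
- lid_lip (a point): middle of the front edge of the lid, on its underside (134 mm from the hinge axis); moves with the lid. 62 mm above the bench when shut
- lid_hinge (a point): middle of the hinge axis, 62 mm above the bench, in the plane of the lid's underside; the axis runs along the case's y; x and z axes as the case's
- knife: case knife: wooden handle 90 x 16 x 14 mm high lying on the bench, thin flat steel blade 14 mm wide and 3 mm thick continuing it along x. Origin: under the middle of the handle; the blade runs along the knife's x from 45 to 115 mm, its mid-plane 7 mm above the underside. 60 g
- knife_tip (a point): end of the knife's blade, mid-thickness, 115 mm ahead of the knife's origin and 7 mm above its underside
- straightedge: aluminium straightedge, bar 16 (x) x 200 (y) x 24 mm high standing on its 16 mm wide foot, with a black plastic grip 14 x 60 mm (along x, y) in the middle of its top, from 24 to 48 mm up. Origin: centre of its underside; symmetric under a half turn. 0.24 kg. Starts standing inside the shut case along its length
- stop_bar: fixed flat dark steel bar, 40 (x) x 240 (y) x 8 mm high, on the green mat. Origin: centre of its underside; its front face, at x = -20 mm, looks towards the robot side
- holder1: movement holder: aluminium block 30 (x) x 40 (y) x 24 mm high with a dark disc and brass centre on top; one of 2 to 4 alike, the others absent. Origin: centre of its underside. 80 g. Its 40 mm long sides (faces at x = -15 and +15 mm) are its reference faces
- holder2: movement holder: aluminium block 30 (x) x 40 (y) x 24 mm high with a dark disc and brass centre on top; one of 2 to 4 alike, the others absent. Origin: centre of its underside. 80 g. Its 40 mm long sides (faces at x = -15 and +15 mm) are its reference faces
- holder3: movement holder: aluminium block 30 (x) x 40 (y) x 24 mm high with a dark disc and brass centre on top; one of 2 to 4 alike, the others absent. Origin: centre of its underside. 80 g. Its 40 mm long sides (faces at x = -15 and +15 mm) are its reference faces
- holder4: movement holder: aluminium block 30 (x) x 40 (y) x 24 mm high with a dark disc and brass centre on top; one of 2 to 4 alike, the others absent. Origin: centre of its underside. 80 g. Its 40 mm long sides (faces at x = -15 and +15 mm) are its reference faces
- dome: bystander: glass dust dome, 110 mm across, 93 mm high; origin under its centre
- dispenser: bystander: pink square dispenser bottle 65 x 65 mm, 123 mm high; origin under its centre
- loupe: bystander: black eye loupe, 34 mm across, 28 mm high; origin under its centre
- casing_ring: bystander: steel ring 38 mm across, 14 mm high; origin under its centre
- tweezers: bystander: steel tweezers about 150 mm long, lying; origin under their middle
- screwdriver: bystander: small screwdriver 140 mm long, lying
- beaker: bystander: glass beaker 60 mm across, 70 mm high; origin under its centre
Mind the look-alikes: they are no part of the job. Leave any purple look-alike of the holder2 alone.

How it is judged:
By the outcome, as a careful person would: the job done as asked, in the order asked, and still so for the second after the job is handed in, with the robot touching nothing.
Of holder1, holder2, holder3, holder4 only 2 to 4 are there at a start; the rules pass over those that are not, and their reading is None.
At some moment in a run one of holder1, holder2, holder3, holder4, knife may be knocked a few centimetres aside while the robot is not near it.
It also fails if it takes over 210 s, if anything falls off the work surface, if the arm or the gripper's body presses on something with over 40 N, if the wrist force passes 120 N, or if a joint passes its speed limit or range.

## Working session

There is one attempt and no reset: what is moved stays moved. The work goes in short steps, Python scripts to look and compute and a shell command to move; the robot and the scene stay as the last step left them, time stands still between calls to the robot, and variables do not carry over. Pictures are saved under pics/ and viewed, at most 14 in all, crops included, and the job is handed in when it is done.

```bash
mkdir -p pics
cat > h.py <<'E'
import numpy as np, cv2
from plant import ctrl, imaging
def cam(n):
    c=imaging.get_calibration(n); im,d=imaging.read_camera(n)
    return im,d,c
def K(c,h=420):
    f=h/2/np.tan(np.radians(c['fovy'])/2)
    return np.array([[f,0,c['cx']],[0,f,c['cy']],[0,0,1.]])
def world(c,d):
    v,u=np.mgrid[:420,:560].astype(np.float32)
    p=cv2.undistortPoints(np.stack([u.ravel(),v.ravel()],1)[:,None],K(c),np.array(c['distortion'],float))[:,0]
    z=d.ravel()[:,None]
    X=np.hstack([p*z,z])
    W=(X-np.array(c['t']).ravel())@np.array(c['R'])
    W[z[:,0]==0]=np.nan
    return W.reshape(420,560,3)
def ray(c,uv,z):
    p=cv2.undistortPoints(np.array(uv,np.float32).reshape(-1,1,2),K(c),np.array(c['distortion'],float))[:,0]
    R=np.array(c['R']);t=np.array(c['t']).ravel()
    D=np.hstack([p,np.ones((len(p),1))])@R; C=-R.T@t
    return C+D*((z-C[2])/D[:,2])[:,None]
def proj(c,X):
    R=np.array(c['R']);t=np.array(c['t'],float).ravel()
    return cv2.projectPoints(np.array(X,float).reshape(-1,1,3),cv2.Rodrigues(R)[0],t,K(c),np.array(c['distortion'],float))[0][:,0]
E
python3 - <<'E'
from h import *
s=ctrl.get_state(); print({k:np.round(v,3) for k,v in s.items()})
for n in ['top','side']:
    im,d,c=cam(n); np.savez('%s0.npz'%n,im=im,d=d,c=np.array(c,dtype=object))
    cv2.imwrite('pics/%s0.png'%n,cv2.resize(im,(800,600),interpolation=cv2.INTER_CUBIC)); print(n,c, (d>0).mean())
E
```

```text
{'time': np.float64(0.0), 'qpos': array([ 1.081,  0.287,  1.578,  0.   ,  1.279, -0.15 ]), 'dq': array([-0.   ,  0.   , -0.   , -0.001, -0.001, -0.002]), 'joint_efforts': array([ 1.0000e-03, -4.0599e+01, -2.9262e+01, -0.0000e+00,  6.0000e-03,
       -0.0000e+00]), 'eef_pos': array([0.225, 0.636, 0.249]), 'tcp_rot': array([ 0.169,  0.986, -0.001, -0.   ]), 'contact_force': array([ 0.223, -0.607, -0.724]), 'wrist_torque': array([ 0.058, -0.039,  0.026]), 'finger_force': np.float64(0.0), 'opening': np.float64(0.996)}
top {'fovy': 48.28787810392895, 'cx': 277.3163808014534, 'cy': 208.0253408004452, 'distortion': array([0.01615653, 0.        , 0.        , 0.        , 0.        ]), 'R': array([[ 0.1612071 , -0.98689936,  0.00647508],
       [-0.96554509, -0.15907025, -0.20595956],
       [ 0.20429135,  0.02695016, -0.97853908]]), 't': array([-0.19630937,  0.54124783,  1.07322847])} 0.9960799319727891
side {'fovy': 55.25797339003427, 'cx': 279.4443367565501, 'cy': 209.1227691532156, 'distortion': array([0.02843311, 0.        , 0.        , 0.        , 0.        ]), 'R': array([[ 0.79419787, -0.60733895, -0.01972686],
       [-0.3494007 , -0.42985827, -0.83255091],
       [ 0.49716084,  0.66810274, -0.55359718]]), 't': array([-0.51305557,  0.20664383,  0.80190666])} 0.9959778911564626
```

View pics/top0.png

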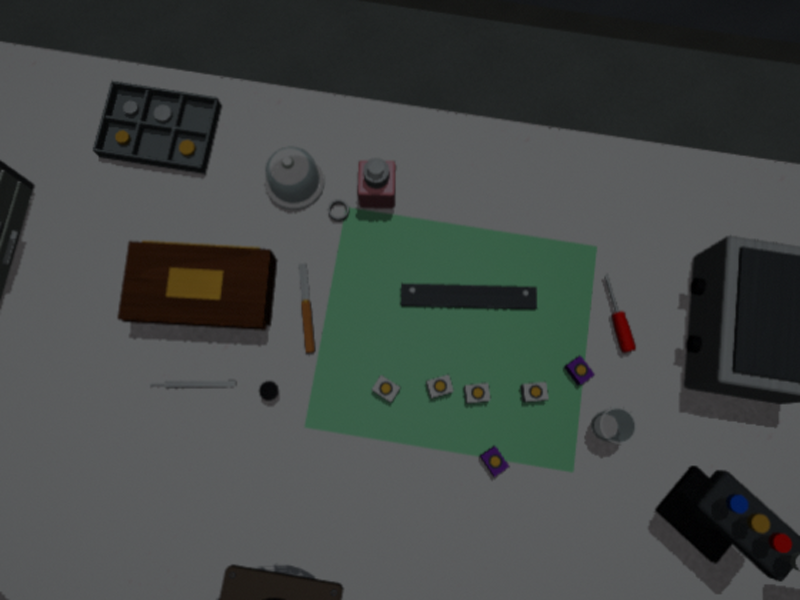

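View pics/side0.png

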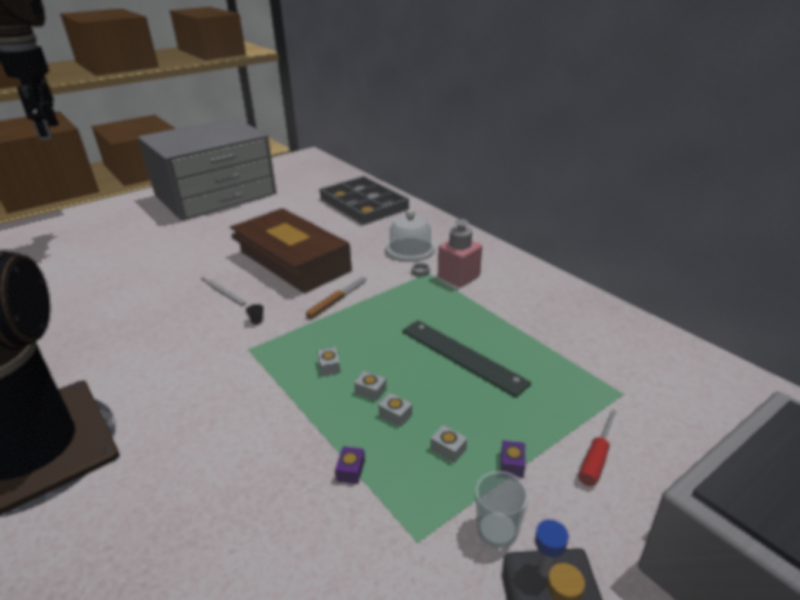

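Top view (800x600): case (198,285), knife handle (308,327) with blade tip (303,265), stop bar (468,297). The white/aluminium holders are at (386,389), (440,386), (478,393) and (535,392). The purple look-alikes at (580,370) and (494,461) are not part of the job. Next I measure.

```bash
cat >> h.py <<'E'
def rect(P):
    # min area rect of xy points -> centre, (long,short), angle of long side deg in (-90,90]
    (cx,cy),(w,h),a=cv2.minAreaRect((P[:,:2]*1000).astype(np.float32))
    if w<h: w,h,a=h,w,a+90
    a=(a+90)%180-90
    return np.round([cx/1000,cy/1000],4),np.round([w,h],1),round(a,1)
def blobs(W,mask,minpix=30):
    n,l,st,ce=cv2.connectedComponentsWithStats(mask.astype(np.uint8))
    for i in range(1,n):
        if st[i,4]>=minpix: yield ce[i],W[l==i],l==i
E
python3 - <<'E'
from h import *
for n in ['top','side']:
    z=np.load(n+'0.npz',allow_pickle=True); im,d,c=z['im'],z['d'],z['c'].item(); W=world(c,d)
    reg=(W[...,0]>.2)&(W[...,0]<.95)&(abs(W[...,1])<.6)
    fl=reg&(abs(W[...,2])<.006); print(n,'floor z',np.nanmedian(W[fl][:,2]),np.nanstd(W[fl][:,2]))
    m=reg&(W[...,2]>.005)
    for ce,P,l in blobs(W,m,40):
        t=P[P[:,2]>np.percentile(P[:,2],90)-.006]
        print(np.round(ce*800/560),len(P),'zmax %.3f'%np.percentile(P[:,2],95),rect(t),im[l].mean(0).round())
im=np.load('top0.npz',allow_pickle=True)['im']
cv2.imwrite('pics/crop1.png',cv2.resize(im[170:340,70:430],None,fx=2.2,fy=2.2,interpolation=cv2.INTER_CUBIC))
E
```

```text
top floor z 0.00131000909729987 0.0021433382067941546
[157. 126.] 3631 zmax 0.032 (array([0.819 , 0.3781]), array([204. , 141.5]), 89.9) [34. 34. 32.]
[293. 177.] 1426 zmax 0.076 (array([0.7639, 0.1144]), array([69.8, 69. ]), -49.1) [70. 69. 67.]
[377. 183.] 902 zmax 0.124 (array([ 0.7679, -0.0372]), array([26.7, 26. ]), 9.6) [52. 49. 60.]
[ 11. 214.] 1190 zmax 0.094 (array([0.6228, 0.5744]), array([114.6,   9.1]), 5.6) [28. 29. 27.]
[338. 210.] 98 zmax 0.018 (array([0.7185, 0.025 ]), array([40. , 33.9]), 9.5) [62. 63. 59.]
[197. 285.] 6138 zmax 0.072 (array([0.5336, 0.2304]), array([243.1, 139.7]), -83.7) [11. 25. 40.]
[306. 310.] 402 zmax 0.018 (array([0.53  , 0.0477]), array([154.8,  15.8]), 16.1) [46. 59. 73.]
[620. 324.] 379 zmax 0.028 (array([ 0.5854, -0.4983]), array([86. , 23.2]), 20.4) [21. 21. 72.]
[469. 296.] 1464 zmax 0.013 (array([ 0.5981, -0.2329]), array([241.9,  43.8]), -81.5) [31. 30. 26.]
[579. 371.] 243 zmax 0.030 (array([ 0.4983, -0.4336]), array([39.8, 30.3]), 45.1) [48. 27. 43.]
[385. 389.] 224 zmax 0.029 (array([ 0.414 , -0.1127]), array([39.5, 30.2]), 65.7) [6
[... 2077 characters left out ...]
 109. 107.]
[370. 384.] 302 zmax 0.024 (array([ 0.4353, -0.2031]), array([41.2, 33.9]), -64.0) [100. 105. 101.]
[395. 408.] 345 zmax 0.024 (array([ 0.4337, -0.2679]), array([39.8, 32.1]), -72.0) [ 99. 105. 102.]
[596. 456.] 534 zmax 0.026 (array([ 0.5788, -0.5037]), array([70., 23.]), 21.1) [ 65.  66. 129.]
[448. 442.] 407 zmax 0.025 (array([ 0.4508, -0.364 ]), array([40.8, 30.8]), -74.6) [101. 108. 104.]
[502. 497.] 1963 zmax 0.070 (array([ 0.4147, -0.4914]), array([58.7, 58.2]), 53.7) [112. 107. 104.]
[350. 464.] 405 zmax 0.025 (array([ 0.327 , -0.3117]), array([41.5, 29.4]), 42.9) [86. 61. 79.]
[514. 564.] 334 zmax 0.168 (array([ 0.3199, -0.5913]), array([36.8, 17.3]), -0.7) [66. 64. 64.]
```

View pics/crop1.png

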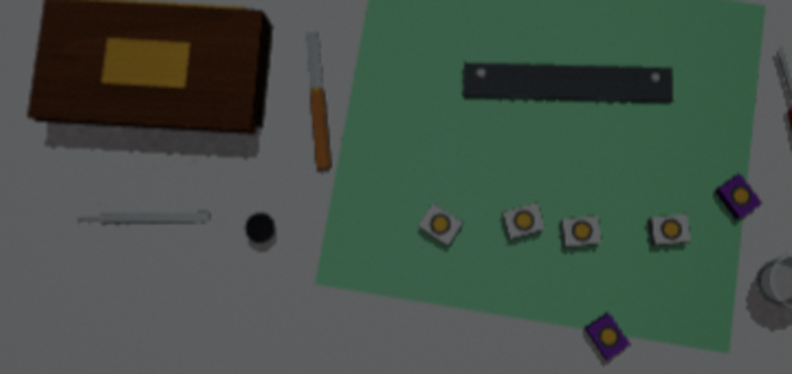

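The crop confirms it: four white holders, at crop pixels (440,225), (523,221), (581,232) and (669,230). The purple ones at (738,197) and (607,338) stay untouched. All sizes and heights match the description. I go to the knife first.

```bash
python3 -m handwheel '[0.1045,-0.2206,-0.037,0,0,0.0219,0.1045,-0.2206,-0.037,0,0,0.0219,0.1045,-0.2206,-0.037,0,0,0.0219,0.1045,-0.2206,-0.037,0,0,0.0219,0.1045,-0.2206,-0.037,0,0,0.0219]' 0.5
python3 -m handwheel '[0.1045,-0.2206,-0.037,0,0,0.0219,0.1045,-0.2206,-0.037,0,0,0.0219,0.1045,-0.2206,-0.037,0,0,0.0219,0.1045,-0.2206,-0.037,0,0,0.0219,0.1045,-0.2206,-0.037,0,0,0.0219]'
python3 -m handwheel '[0.1045,-0.2206,-0.037,0,0,0.0219,0.1045,-0.2206,-0.037,0,0,0.0219,0.1045,-0.2206,-0.037,0,0,0.0219,0.1045,-0.2206,-0.037,0,0,0.0219,0.1045,-0.2206,-0.037,0,0,0.0219]'
python3 -m handwheel '[0.1045,-0.2206,-0.037,0,0,0.0219,0.1045,-0.2206,-0.037,0,0,0.0219,0.1045,-0.2206,-0.037,0,0,0.0219,0,0,0,0,0,0]'
cat >> h.py <<'E'
def st():
    from scipy.spatial.transform import Rotation as Ro
    s=ctrl.get_state(); M=Ro.from_quat(s['tcp_rot']).as_matrix(); y=M[:,1]
    print('t %.2f'%s['time'],'p',np.round(s['eef_pos'],4),'close',round(np.degrees(np.arctan2(y[1],y[0])),1),'zax',np.round(M[:,2],3),'F',np.round(s['contact_force'],1),'op %.3f ff %.1f'%(s['opening'],s['finger_force']),'q',np.round(s['qpos'],2))
    return s
E
python3 - <<'E'
from h import *
st()
im,d,c=cam('wrist'); W=world(c,d); cv2.imwrite('pics/w1.png',im)
hsv=cv2.cvtColor(im,cv2.COLOR_BGR2HSV)
m=(W[...,2]>.0045)&(W[...,2]<.03)&(W[...,0]>.4)
for ce,P,l in blobs(W,m,150): print(ce,len(P),rect(P),np.percentile(P[:,2],[50,95]),im[l].mean(0))
print(np.nanmedian(W[...,2]))
E
```

```text
time: 0.52
eef_pos: [0.3034, 0.4692, 0.2216]
tcp_rot: [0.083, 0.997, -0.0, -0.0]
contact_force: [0.8, -0.1, 0.2]
opening: 0.499
finger_force: 0.0
time: 0.93
eef_pos: [0.3817, 0.3037, 0.1942]
tcp_rot: [-0.003, 1.0, -0.0, -0.0]
contact_force: [0.2, 0.2, 0.1]
opening: 0.498
finger_force: 0.0
time: 1.35
eef_pos: [0.4601, 0.1383, 0.1665]
tcp_rot: [-0.089, 0.996, 0.0, -0.0]
contact_force: [0.3, 0.5, -0.2]
opening: 0.501
finger_force: 0.0
time: 1.68
eef_pos: [0.5087, 0.0359, 0.1495]
tcp_rot: [-0.137, 0.991, -0.001, -0.0]
contact_force: [0.1, -0.5, 0.4]
opening: 0.498
finger_force: 0.0
t 1.68 p [0.5087 0.0359 0.1495] close 105.8 zax [-0.    -0.002 -1.   ] F [ 0.1 -0.5  0.4] op 0.498 ff 0.0 q [-0.13  0.03  2.06 -0.    1.05 -1.97]
[16.90101237 28.27896513] 1778 (array([ 0.4347, -0.1972]), array([38. , 30.8]), -65.1) [0.02204368 0.02459235] [117.76040495 118.12035996 118.50506187]
[119.36811295  31.04717631] 2904 (array([ 0.4166, -0.1097]), array([41.5, 30.5]), 66.8) [0.02347254 0.02511387] [139.50619835 146.83884298 149.95523416]
[289.69592016 221.40387438] 3407 (array([0.534, 0.051]), array([160.1,  15.8]), 15.8) [0.01281779 0.01436005] [114.25007338 136.28881714 161.49545054]
[ 47.66959203 231.28605313] 4216 (array([ 0.591 , -0.1532]), array([92. , 41.3]), -82.2) [0.00749557 0.00861346] [85.19402277 82.23126186 79.90678368]
[368.44065041 233.73495935] 615 (array([0.5166, 0.1107]), array([50.4, 10.4]), -6.0) [0.01734673 0.02871669] [15.24227642 22.40813008 35.71707317]
[142.80263158 399.78947368] 456 (array([ 0.7353, -0.0378]), array([33.1,  4.4]), -81.3) [0.01653144 0.02840464] [63.98464912 60.49122807 86.31359649]
0.0004693493776212808
```

View pics/w1.png

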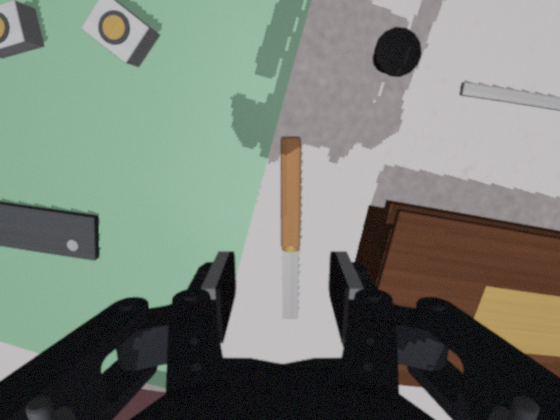

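Wrist view: knife handle (290,140–250) and blade down to (290,318), between the fingers; the four holder and case positions agree with the top view. I descend onto the handle.

```bash
python3 -m handwheel '[0,0,0,0,0,0,0,0.0,0,0,0,0]'
python3 -m handwheel '[0,0.03,-0.2,0,0,0,0,0,-0.2,0,0,0,0,0,-0.2,0,0,0,0,0,-0.1,0,0,0,0,0,0,0,0,0]'
```

```text
time: 1.9
eef_pos: [0.5064, 0.0416, 0.1501]
tcp_rot: [-0.139, 0.99, 0.0, -0.0]
contact_force: [0.6, -0.0, 0.6]
opening: 0.503
finger_force: 0.0
time: 2.32
eef_pos: [0.5031, 0.0472, 0.0416]
tcp_rot: [-0.14, 0.99, 0.001, -0.004]
contact_force: [-1.0, -0.7, -0.3]
opening: 0.498
finger_force: 0.0
```

```bash
python3 -m handwheel '[0.01,-0.015,-0.07,0,0,0,0,0,-0.07,0,0,0,0,0,0,0,0,0,0,0,0,0,0,0]'
python3 -m handwheel '[0,0,0,0,0,0,0,0,0,0,0,0,0,0,0,0,0,0,0,0,0,0,0,0,0,0,0,0,0,0]' 0.05 110
python3 -m handwheel '[0,0,0,0,0,0,0,0,0,0,0,0,0,0,0,0,0,0,0,0,0,0,0,0,0,0,0,0,0,0]'
```

```text
time: 2.65
eef_pos: [0.5088, 0.0432, 0.0246]
tcp_rot: [-0.139, 0.99, -0.0, 0.0]
contact_force: [-0.3, 0.5, 0.2]
opening: 0.503
finger_force: 0.0
time: 3.07
eef_pos: [0.5095, 0.0429, 0.0258]
tcp_rot: [-0.139, 0.99, -0.0, 0.001]
contact_force: [-1.4, 0.1, 6.7]
opening: 0.143
finger_force: 108.3
time: 3.48
eef_pos: [0.5095, 0.0429, 0.0258]
tcp_rot: [-0.139, 0.99, -0.0, 0.001]
contact_force: [-1.5, 0.2, 7.0]
opening: 0.141
finger_force: 108.3
```

```bash
python3 -m handwheel '[0,0,0.1,0,0,0,0,0,0.2,0,0,0,0,0,0.2,0,0,0,0,0,0.2,0,0,0,0,0,0,0,0,0]'
python3 -m handwheel '[0,0,0,0,0,0]'
python3 - <<'E'
from h import *
st()
im,d,c=cam('side'); W=world(c,d)
p=ctrl.get_state()['eef_pos']; q=proj(c,[p])[0]; u,v=int(q[0]),int(q[1]); print(u,v)
cv2.imwrite('pics/s1.png',cv2.resize(im[max(v-100,0):v+80,max(u-120,0):u+120],None,fx=3,fy=3))
im,d,c=cam('wrist'); W=world(c,d); z=W[...,2]
m=(z>.09)&(z<.17)&(np.arange(560)[None]>270)&(np.arange(560)[None]<305)
for ce,P,l in blobs(W,m,100):
    print(ce,len(P),rect(P),np.percentile(P[:,2],[5,50,95]))
    Y=np.where(l)[0]
    for y in range(Y.min(),Y.max(),12):
        s=l&(np.arange(420)[:,None]==y); print(y,np.round(np.nanmedian(W[s],0),4),np.where(s)[1].min(),np.where(s)[1].max())
E
```

```text
time: 3.9
eef_pos: [0.5128, 0.0426, 0.1362]
tcp_rot: [-0.139, 0.99, -0.002, 0.006]
contact_force: [1.5, -0.3, -0.6]
opening: 0.138
finger_force: 108.0
time: 3.98
eef_pos: [0.5101, 0.0428, 0.1317]
tcp_rot: [-0.139, 0.99, -0.001, 0.003]
contact_force: [-0.1, 1.1, -1.3]
opening: 0.138
finger_force: 108.0
t 3.98 p [0.5101 0.0428 0.1317] close 106.0 zax [ 0.005 -0.001 -1.   ] F [-0.1  1.1 -1.3] op 0.138 ff 108.0 q [-0.11  0.06  2.07 -0.    1.01 -1.96]
224 170
[286.21867577 254.09842637] 6736 (array([0.5073, 0.0466]), array([107.7,  14.7]), 15.6) [0.11210708 0.1173262  0.14585835]
146 [0.4562 0.0302 0.1067] 271 296
158 [0.4595 0.0321 0.1173] 271 301
170 [0.4642 0.0335 0.1175] 271 301
182 [0.4689 0.0347 0.1176] 271 300
194 [0.4737 0.0361 0.1172] 271 300
206 [0.4787 0.0375 0.1174] 271 300
218 [0.4836 0.039  0.1173] 271 300
230 [0.4887 0.0405 0.117 ] 271 300
242 [0.494  0.0419 0.1173] 271 299
254 [0.4993 0.0444 0.1174] 271 304
266 [0.5046 0.046  0.1175] 271 304
278 [0.5099 0.0474 0.1178] 271 304
290 [0.5155 0.0484 0.1178] 271 304
302 [0.5214 0.0499 0.1176] 271 304
314 [0.5278 0.0512 0.1175] 271 304
326 [0.5339 0.0528 0.1174] 271 304
338 [0.5399 0.0543 0.1177] 271 304
350 [0.5514 0.0575 0.1117] 271 295
```

View pics/s1.png

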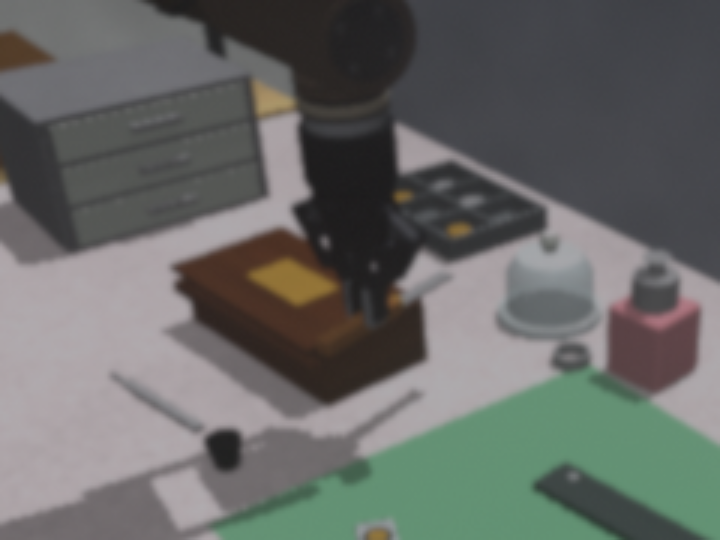

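Side view: the knife is held level, with the blade pointing forward at crop (430,283). The tip is about 104 mm ahead of the TCP and about 20 mm below it. I bring it in front of the lid's edge near case y = +80 mm.

```bash
python3 -m handwheel '[-0.145,0.2053,0,0,0,-0.0135,-0.145,0.2053,0,0,0,-0.0135,-0.145,0.2053,0,0,0,-0.0135,-0.145,0.2053,0,0,0,-0.0135,-0.145,0.2053,0,0,0,-0.0135]'
python3 -m handwheel '[-0.145,0.2053,0,0,0,-0.0135,-0.145,0.2053,0,0,0,-0.0135,-0.145,0.2053,0,0,0,-0.0135,0,0,0,0,0,0,0,0,0,0,0,0]'
python3 -m handwheel '[0,0,-0.15,0,0,0,0,0,-0.15,0,0,0,0,0,-0.05,0,0,0,0,0,0,0,0,0,0,0,0,0,0,0]'
python3 - <<'E'
from h import *
st()
for i in range(1):
    im,d,c=cam('top'); W=world(c,d)
    cv2.imwrite('pics/t2.png',cv2.resize(im[160:280,60:220],None,fx=4,fy=4,interpolation=cv2.INTER_CUBIC))
s,ds,cs=cam('side'); cv2.imwrite('pics/s2.png',cv2.resize(s[130:250,120:280],None,fx=4,fy=4,interpolation=cv2.INTER_CUBIC))
im,d,c=cam('wrist'); W=world(c,d); z=W[...,2]
cv2.imwrite('pics/w2.png',im)
m=(z>.03)&(z<.075)&(np.arange(560)[None]>265)&(np.arange(560)[None]<310)
for ce,P,l in blobs(W,m,100):
    print(ce,len(P),rect(P),np.percentile(P[:,2],[5,50,95]))
E
```

```text
time: 4.5
eef_pos: [0.3972, 0.1976, 0.1272]
tcp_rot: [-0.086, 0.996, -0.0, -0.002]
contact_force: [-0.2, -0.1, -0.3]
opening: 0.136
finger_force: 108.1
time: 4.92
eef_pos: [0.3321, 0.29, 0.1274]
tcp_rot: [-0.057, 0.998, -0.001, -0.002]
contact_force: [0.2, 0.3, -1.0]
opening: 0.14
finger_force: 108.1
time: 5.33
eef_pos: [0.3347, 0.2885, 0.0763]
tcp_rot: [-0.054, 0.999, -0.0, -0.001]
contact_force: [0.9, -0.3, -0.4]
opening: 0.141
finger_force: 108.1
t 5.33 p [0.3347 0.2885 0.0763] close 96.2 zax [-0.002 -0.001 -1.   ] F [ 0.9 -0.3 -0.4] op 0.141 ff 108.1 q [ 0.48 -0.    2.25 -0.    0.89 -1.2 ]
[282.84091876 248.41485893] 7053 (array([0.3345, 0.2934]), array([107.1,  18.7]), 6.0) [0.06025262 0.06541247 0.06669547]
```

View pics/w2.png

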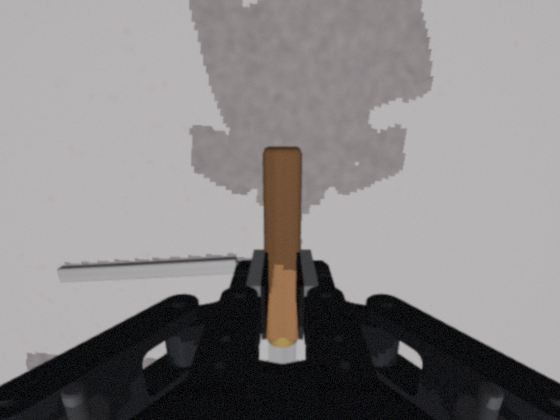

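Wrist view: handle (283,150–340) lies straight between the fingers, pointing under the palm. I check the blade tip's height against the lid edge using the depth images.

Run:
```python
from h import *
a=np.radians(6.15); ex=np.array([np.cos(a),np.sin(a)]); ey=np.array([-ex[1],ex[0]])
o=np.array([.540,.2308])
for n in ['top','side']:
    im,d,c=cam(n); W=world(c,d); L=(W[...,:2]-o); cx=L@ex; cy=L@ey; z=W[...,2]
    m=(z>.035)&(z<.09)&(cy>.068)&(cy<.095)&(cx<-.0)&(cx>-.14)
    print(n,m.sum())
    for lo in np.arange(-.14,-.0,.005):
        k=m&(cx>=lo)&(cx<lo+.005)
        if k.sum(): print('%.3f n%d z %.4f y %.4f..%.4f'%(lo,k.sum(),np.median(z[k]),cy[k].min(),cy[k].max()))
    t=(z>.058)&(z<.08)&(abs(cx)<.12)&(abs(cy)<.115)&(cx>-.1)
    t2=t&(abs(cy)<.06); print('lid front cx',np.percentile(cx[t2],[0.5,99.5]),'z',np.median(z[t2]))
```

```text
top 502
-0.140 n13 z 0.0624 y 0.0736..0.0867
-0.135 n13 z 0.0621 y 0.0746..0.0872
-0.130 n15 z 0.0624 y 0.0722..0.0881
-0.125 n12 z 0.0615 y 0.0734..0.0854
-0.120 n12 z 0.0614 y 0.0749..0.0874
-0.115 n15 z 0.0621 y 0.0741..0.0876
-0.110 n15 z 0.0616 y 0.0733..0.0888
-0.105 n11 z 0.0626 y 0.0725..0.0870
-0.100 n12 z 0.0606 y 0.0758..0.0858
-0.095 n5 z 0.0594 y 0.0737..0.0832
-0.080 n16 z 0.0484 y 0.0691..0.0946
-0.075 n35 z 0.0676 y 0.0691..0.0946
-0.070 n22 z 0.0688 y 0.0691..0.0949
-0.065 n24 z 0.0687 y 0.0688..0.0936
-0.060 n22 z 0.0689 y 0.0695..0.0934
-0.055 n27 z 0.0676 y 0.0683..0.0943
-0.050 n22 z 0.0693 y 0.0692..0.0933
-0.045 n24 z 0.0692 y 0.0696..0.0949
-0.040 n24 z 0.0691 y 0.0681..0.0948
-0.035 n24 z 0.0692 y 0.0690..0.0939
-0.030 n21 z 0.0681 y 0.0704..0.0934
-0.025 n22 z 0.0697 y 0.0686..0.0916
-0.020 n24 z 0.0689 y 0.0686..0.0945
-0.015 n23 z 0.0693 y 0.0683..0.0931
-0.010 n24 z 0.0693 y 0.0687..0.0950
-0.005 n25 z 0.0694 y 0.0684..0.0934
lid front cx [-0.07540115  0.06390853] z 0.0692747526548075
side 206
-0.140 n8 z 0.0591 y 0.0685..0.0825
-0.135 n6 z 0.0604 y 0.068
[... 239 characters left out ...]
0.0586 y 0.0706..0.0903
-0.095 n3 z 0.0585 y 0.0720..0.0810
-0.080 n1 z 0.0500 y 0.0941..0.0941
-0.075 n30 z 0.0480 y 0.0690..0.0949
-0.070 n16 z 0.0646 y 0.0694..0.0911
-0.065 n14 z 0.0660 y 0.0696..0.0937
-0.060 n6 z 0.0670 y 0.0698..0.0916
-0.055 n8 z 0.0652 y 0.0697..0.0900
-0.050 n10 z 0.0660 y 0.0685..0.0889
-0.045 n4 z 0.0669 y 0.0691..0.0898
-0.040 n11 z 0.0663 y 0.0696..0.0949
-0.035 n7 z 0.0663 y 0.0730..0.0939
-0.030 n6 z 0.0656 y 0.0749..0.0908
-0.025 n8 z 0.0663 y 0.0708..0.0950
-0.020 n4 z 0.0659 y 0.0724..0.0852
-0.015 n8 z 0.0662 y 0.0693..0.0924
-0.010 n6 z 0.0666 y 0.0707..0.0932
-0.005 n6 z 0.0658 y 0.0687..0.0945
lid front cx [-0.07501593  0.05810826] z 0.0664496474558912
```

View pics/s2.png

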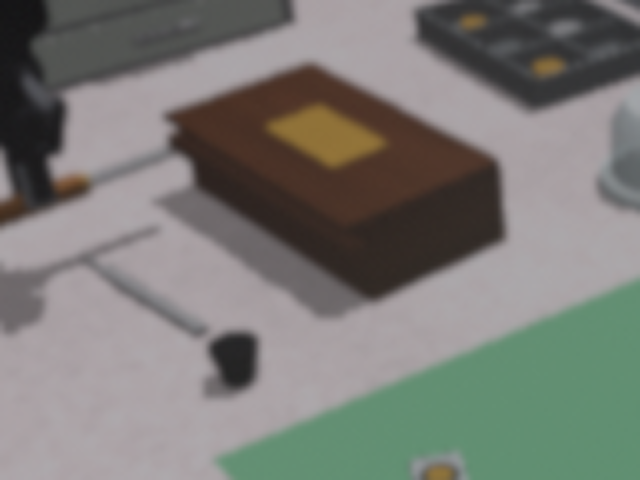

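Blade top sits at ~60.5 mm, with the tip ~19 mm before the lid edge. I lower it 3 mm to centre it in the gap and slide in ~30 mm.

```bash
python3 -m handwheel '[0,0,-0.02,0,0,0,0,0,0,0,0,0]'
python3 -m handwheel '[0.05,0.0054,0,0,0,0,0.05,0.0054,0,0,0,0,0.05,0.0054,0,0,0,0,0,0,0,0,0,0,0,0,0,0,0,0]'
python3 -m handwheel '[0.025,0.0027,0,0,0,0,0.024,0.0026,0,0,0,0,0,0,0,0,0,0,0,0,0,0,0,0]'
```

```text
time: 5.75
eef_pos: [0.3347, 0.2894, 0.074]
tcp_rot: [-0.055, 0.998, 0.0, 0.0]
contact_force: [-0.1, 1.1, -1.2]
opening: 0.137
finger_force: 108.1
time: 6.17
eef_pos: [0.3579, 0.2919, 0.074]
tcp_rot: [-0.055, 0.999, 0.0, 0.0]
contact_force: [-0.4, -0.0, 0.1]
opening: 0.144
finger_force: 108.1
time: 6.5
eef_pos: [0.3646, 0.2926, 0.0739]
tcp_rot: [-0.055, 0.998, -0.0, -0.0]
contact_force: [0.1, -0.2, -1.0]
opening: 0.138
finger_force: 108.1
```

```bash
python3 -m handwheel '[0.0133,0.0014,0.08,0,0,0,0.0199,0.0021,0.0867,0,0,0,0,0,0,0,0,0]'
python3 -m handwheel '[0.0331,0.0036,0.06,0,0,0,0.0331,0.0036,0.06,0,0,0,0.0431,0.0046,0.0533,0,0,0,0.0431,0.0046,0.0533,0,0,0,0,0,0,0,0,0]'
python3 - <<'E'
from h import *
st()
s,ds,cs=cam('side'); cv2.imwrite('pics/s3.png',cv2.resize(s[100:250,100:300],None,fx=4,fy=4,interpolation=cv2.INTER_CUBIC))
E
```

```text
time: 6.75
eef_pos: [0.3701, 0.2936, 0.1005]
tcp_rot: [-0.055, 0.998, 0.0, 0.001]
contact_force: [-0.7, -0.2, -1.7]
opening: 0.14
finger_force: 108.0
time: 7.17
eef_pos: [0.395, 0.2963, 0.1354]
tcp_rot: [-0.055, 0.999, 0.001, 0.002]
contact_force: [0.2, -0.8, -0.5]
opening: 0.135
finger_force: 108.1
t 7.17 p [0.395  0.2963 0.1354] close 96.3 zax [ 0.005  0.002 -1.   ] F [ 0.2 -0.8 -0.5] op 0.135 ff 108.1 q [ 0.44  0.01  2.11 -0.    1.01 -1.24]
```

View pics/s3.png

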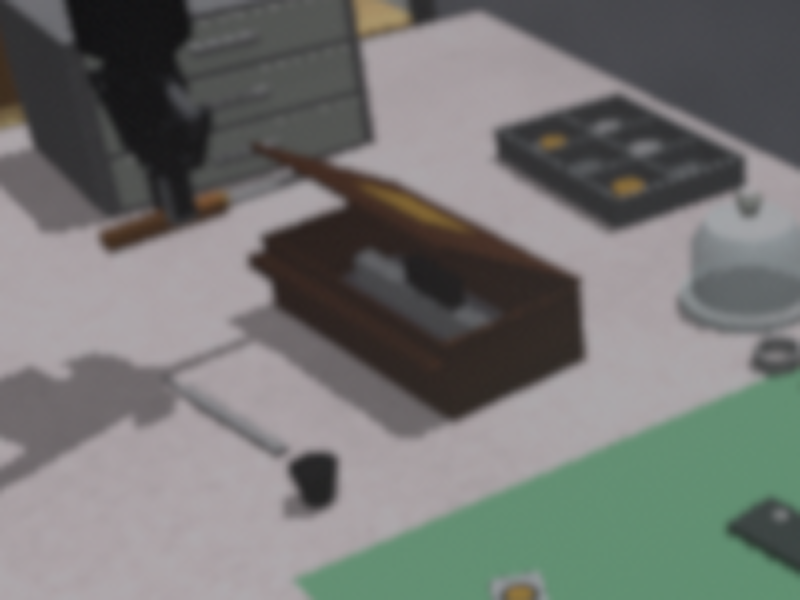

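The lid is up about 30° on the blade (blade tip at (295,172), lid edge at (255,148)), and the straightedge with its black grip shows inside at (435,283). I continue the arc.

```bash
python3 -m handwheel '[0.063,0.0068,0.07,0,0,0,0.063,0.0068,0.07,0,0,0,0.0729,0.0078,0.06,0,0,0,0.0729,0.0078,0.06,0,0,0,0,0,0,0,0,0]'
python3 -m handwheel '[0.0862,0.0093,0.0333,0,0,0,0.0862,0.0093,0.0333,0,0,0,0.0928,0.01,0.0133,0,0,0,0.0928,0.01,0.0133,0,0,0,0,0,0,0,0,0]'
python3 -m handwheel '[0.063,0.0068,-0.0067,0,0,0,0.063,0.0068,-0.0067,0,0,0,0,0,0,0,0,0,0,0,0,0,0,0]'
python3 -m handwheel '[0.025,0.0027,-0.005,0,0,0,0.02,0.002,-0.005,0,0,0,0,0,0,0,0,0,0,0,0,0,0,0]'
python3 - <<'E'
from h import *
st()
s,ds,c=cam('side'); W=world(c,ds)
cv2.imwrite('pics/s4.png',cv2.resize(s[60:250,100:350],None,fx=3,fy=3,interpolation=cv2.INTER_CUBIC))
a=np.radians(6.15); ex=np.array([np.cos(a),np.sin(a)]); ey=np.array([-ex[1],ex[0]]); o=np.array([.540,.2308])
for n,(W) in [('side',W)]:
    L=W[...,:2]-o; cx=L@ex; cy=L@ey; z=W[...,2]
    m=(cx>.03)&(cx<.14)&(cy>-.11)&(cy<.0)&(z>.075)&(z<.21)
    A=np.polyfit(z[m],cx[m],1); print(n,m.sum(),'lid angle',90+np.degrees(np.arctan(A[0])),'zmax',z[m].max())
E
```

```text
time: 7.63
eef_pos: [0.4357, 0.3005, 0.1739]
tcp_rot: [-0.054, 0.999, 0.001, 0.002]
contact_force: [0.3, 1.1, -0.7]
opening: 0.142
finger_force: 108.1
time: 8.05
eef_pos: [0.4886, 0.3059, 0.1861]
tcp_rot: [-0.054, 0.999, 0.0, 0.001]
contact_force: [0.6, -1.3, 0.3]
opening: 0.141
finger_force: 111.3
time: 8.38
eef_pos: [0.5052, 0.3077, 0.1831]
tcp_rot: [-0.055, 0.998, -0.0, -0.001]
contact_force: [-1.3, -0.8, -0.6]
opening: 0.137
finger_force: 111.3
time: 8.72
eef_pos: [0.506, 0.308, 0.1801]
tcp_rot: [-0.055, 0.998, -0.002, -0.009]
contact_force: [-17.6, -3.0, 4.7]
opening: 0.142
finger_force: 111.9
t 8.72 p [0.506  0.308  0.1801] close 96.3 zax [-0.018 -0.004 -1.   ] F [-17.6  -3.    4.7] op 0.142 ff 111.9 q [ 0.37  0.18  1.83  0.    1.14 -1.31]
side 996 lid angle 100.71791837206948 zmax 0.19587207706585727
```

The lid is against its stop (≈100.7°). I retreat and bring the knife back to its place.

```bash
python3 -m handwheel '[-0.2,-0.0215,0,0,0,0,-0.2,-0.0215,0,0,0,0,0,-0.247,0,0,0,0.0155,0,-0.247,0,0,0,0.0155,0,-0.247,0,0,0,0.0155]'
python3 -m handwheel '[0,-0.247,0,0,0,0.0155,0,-0.247,0,0,0,0.0155,0,-0.247,0,0,0,0.0155,0,-0.247,0,0,0,0.0155,0.188,0,-0.05,0,0,0]'
python3 -m handwheel '[0.188,0,-0.2,0,0,0,0,0,-0.25,0,0,0,0,0,-0.25,0,0,0,0,0,0,0,0,0,0,0,0,0,0,0]'
python3 - <<'E'
from h import *
s=st(); 
im,d,c=cam('wrist'); W=world(c,d); z=W[...,2]
m=(z>.02)&(z<.075)&(np.arange(560)[None]>240)&(np.arange(560)[None]<330)&(np.arange(420)[:,None]<260)
for ce,P,l in blobs(W,m,100):
    print(ce,len(P),rect(P),np.percentile(P[:,2],[5,50,95]))
    v=np.where(l)[0]
    for y in range(v.min(),v.max(),15):
        print(y,np.round(np.nanmedian(W[l&(np.arange(420)[:,None]==y)],0),4))
im,d,c=cam('top'); W=world(c,d); z=W[...,2]
m=(z>.025)&(z<.08)&(W[...,0]>.55)&(W[...,0]<.63)&(W[...,1]>.04)&(W[...,1]<.1)
for ce,P,l in blobs(W,m,20):
    print(ce,len(P),rect(P),np.percentile(P[:,2],[5,50,95]))
E
```

```text
time: 9.18
eef_pos: [0.4521, 0.1905, 0.1828]
tcp_rot: [-0.094, 0.996, -0.0, 0.002]
contact_force: [0.4, 0.4, -0.7]
opening: 0.14
finger_force: 111.3
time: 9.6
eef_pos: [0.4789, 0.0375, 0.1759]
tcp_rot: [-0.137, 0.991, -0.002, 0.001]
contact_force: [1.3, -0.2, 0.2]
opening: 0.137
finger_force: 111.3
time: 10.02
eef_pos: [0.5071, 0.0428, 0.0681]
tcp_rot: [-0.14, 0.99, 0.0, -0.002]
contact_force: [0.1, 0.1, 0.4]
opening: 0.139
finger_force: 111.3
t 10.02 p [0.5071 0.0428 0.0681] close 106.1 zax [-0.005  0.    -1.   ] F [0.1 0.1 0.4] op 0.139 ff 111.3 q [-0.12  0.16  2.1  -0.    0.89 -1.97]
[281.52351648 204.59362637] 4550 (array([0.478 , 0.0348]), array([48.1, 25.2]), 18.7) [0.05427454 0.05584281 0.05740956]
146 [0.4548 0.0292 0.0458]
161 [0.4597 0.0306 0.0561]
176 [0.4655 0.0325 0.0561]
191 [0.4715 0.034  0.0558]
206 [0.4775 0.0358 0.0557]
221 [0.4839 0.0376 0.0558]
236 [0.4903 0.0394 0.0558]
251 [0.4967 0.0414 0.0552]
```

```bash
python3 -m handwheel '[0,0,-0.15,0,0,0,0,0,-0.1,0,0,0,0,0,-0.033,0,0,0,0,0,0,0,0,0,0,0,0,0,0,0]'
python3 -m handwheel '[0,0,0,0,0,0,0,0,0,0,0,0,0,0,0,0,0,0,0,0,0,0,0,0]' 0.5 40
python3 -m handwheel '[0,0,0.2,0,0,0,0,0,0.25,0,0,0,0,0,0.25,0,0,0,0,0,0.25,0,0,0,0,0,0,0,0,0]'
python3 - <<'E'
from h import *
st()
for n in ['wrist','top']:
    im,d,c=cam(n); W=world(c,d); np.savez(n+'1.npz',im=im,d=d,c=np.array(c,dtype=object))
    reg=(W[...,0]>.36)&(W[...,0]<.75)&(W[...,1]>-.42)&(W[...,1]<.11)
    for ce,P,l in blobs(W,reg&(W[...,2]>.006)&(W[...,2]<.04),80):
        t=P[P[:,2]>np.percentile(P[:,2],90)-.006]
        print(n,np.round(ce),len(P),'z %.4f'%np.percentile(P[:,2],90),rect(t))
E
```

```text
time: 10.53
eef_pos: [0.5104, 0.0427, 0.0296]
tcp_rot: [-0.14, 0.99, -0.001, 0.002]
contact_force: [0.3, 0.4, 0.5]
opening: 0.138
finger_force: 111.3
time: 10.87
eef_pos: [0.5094, 0.0427, 0.0282]
tcp_rot: [-0.14, 0.99, -0.0, 0.001]
contact_force: [-0.2, -1.0, -0.2]
opening: 0.502
finger_force: 0.0
time: 11.28
eef_pos: [0.5138, 0.0423, 0.1792]
tcp_rot: [-0.14, 0.99, -0.002, 0.008]
contact_force: [1.5, 0.3, 1.1]
opening: 0.5
finger_force: 0.0
t 11.28 p [0.5138 0.0423 0.1792] close 106.1 zax [ 0.016 -0.002 -1.   ] F [1.5 0.3 1.1] op 0.500 ff 0.0 q [-0.11 -0.    2.04  0.    1.09 -1.97]
wrist [26. 24.] 2283 z 0.0246 (array([ 0.4356, -0.1993]), array([41.5, 31.1]), -64.0)
wrist [131.  26.] 2320 z 0.0247 (array([ 0.4168, -0.1096]), array([40.9, 30.5]), 66.6)
wrist [382.  46.] 1517 z 0.0283 (array([0.3809, 0.0835]), array([32.3, 32. ]), 48.0)
wrist [284. 204.] 2873 z 0.0141 (array([0.5353, 0.0511]), array([159.7,  15.9]), 16.7)
wrist [ 53. 209.] 4156 z 0.0084 (array([ 0.5919, -0.1625]), array([110.8,  40.4]), -82.0)
wrist [360. 202.] 246 z 0.0364 (array([0.502, 0.109]), array([19.2,  1. ]), 
[... 230 characters left out ...]
rray([39.2, 33.9]), 10.5)
top [264. 143.] 111 z 0.0360 (array([ 0.734 , -0.0446]), array([61. ,  4.2]), -80.1)
top [328. 207.] 1377 z 0.0120 (array([ 0.5989, -0.2305]), array([242. ,  45.2]), -81.5)
top [216. 231.] 214 z 0.0174 (array([0.496 , 0.0372]), array([83.6, 15.7]), 16.3)
top [270. 272.] 216 z 0.0280 (array([ 0.414 , -0.1127]), array([39.7, 30.1]), 65.8)
top [308. 271.] 222 z 0.0285 (array([ 0.4332, -0.2025]), array([39.5, 29.8]), -66.4)
top [188. 274.] 143 z 0.0322 (array([0.3786, 0.0802]), array([30.9, 29.3]), 9.3)
top [334. 275.] 226 z 0.0283 (array([ 0.4318, -0.267 ]), array([39.8, 29.7]), -72.4)
top [374. 274.] 231 z 0.0280 (array([ 0.4495, -0.3629]), array([40.2, 30. ]), -76.9)
```

The knife lies flat again. On to the holders, starting with holder A (leftmost).

```bash
python3 -m handwheel '[-0.0328,-0.0542,-0.028,0,0,-0.0759,-0.0328,-0.0542,-0.028,0,0,-0.0759,-0.0328,-0.0542,-0.028,0,0,-0.0759,-0.0328,-0.0542,-0.028,0,0,-0.0759,-0.0328,-0.0542,-0.028,0,0,-0.0759]' 0.65
python3 -m handwheel '[-0.0328,-0.0542,-0.028,0,0,-0.0759,-0.0328,-0.0542,-0.028,0,0,-0.0759,-0.0328,-0.0542,-0.028,0,0,-0.0759,-0.0328,-0.0542,-0.028,0,0,-0.0759,-0.0328,-0.0542,-0.028,0,0,-0.0759]' >/dev/null
python3 -m handwheel '[-0.0328,-0.0542,-0.028,0,0,-0.0759,-0.0328,-0.0542,-0.028,0,0,-0.0759,-0.0328,-0.0542,-0.028,0,0,-0.0759,-0.0328,-0.0542,-0.028,0,0,-0.0759,-0.0328,-0.0542,-0.028,0,0,-0.0759]' >/dev/null
python3 -m handwheel '[-0.0328,-0.0542,-0.028,0,0,-0.0759,-0.0328,-0.0542,-0.028,0,0,-0.0759,-0.0328,-0.0542,-0.028,0,0,-0.0759,-0.0328,-0.0542,-0.028,0,0,-0.0759,0,0,0,0,0,0]' > /dev/null
python3 -m handwheel '[0,0,0,0,0,0,0,0,0,0,0,0]' > /dev/null
python3 - <<'E'
from h import *
st()
for n in ['wrist','top']:
    im,d,c=cam(n); W=world(c,d)
    reg=(W[...,0]>.36)&(W[...,0]<.53)&(W[...,1]>-.42)&(W[...,1]<-.05)
    for ce,P,l in blobs(W,reg&(W[...,2]>.006)&(W[...,2]<.04),80):
        t=P[P[:,2]>np.percentile(P[:,2],90)-.006]
        print(n,np.round(ce),len(P),'z %.4f'%np.percentile(P[:,2],90),rect(t))
E
```

```text
time: 11.8
eef_pos: [0.4824, 0.002, 0.1464]
tcp_rot: [0.16, 0.987, 0.0, -0.002]
contact_force: [0.2, 0.4, -0.3]
opening: 0.647
finger_force: 0.0
t 13.22 p [ 0.4149 -0.1113  0.0894] close -23.6 zax [-0.001  0.001 -1.   ] F [0.6 0.2 0.5] op 0.652 ff 0.0 q [-0.5  -0.06  2.28  0.    0.92 -0.09]
wrist [283. 230.] 3506 z 0.0246 (array([ 0.4163, -0.1098]), array([40.6, 30.1]), 67.5)
wrist [342. 331.] 1043 z 0.0242 (array([ 0.4279, -0.1939]), array([25. , 21.8]), -67.4)
wrist [412. 398.] 92 z 0.0228 (array([ 0.451 , -0.2679]), array([20.1,  1.3]), -73.0)
top [308. 271.] 197 z 0.0279 (array([ 0.4329, -0.2024]), array([39.8, 30.2]), -65.2)
top [334. 275.] 230 z 0.0278 (array([ 0.4319, -0.2667]), array([39.6, 29.7]), -73.2)
top [374. 274.] 230 z 0.0279 (array([ 0.4498, -0.3629]), array([40.6, 29.7]), -75.4)
```

```bash
python3 -m handwheel '[0,0,-0.2,0,0,0,0,0,-0.15,0,0,0,0,0,-0.045,0,0,0,0,0,0,0,0,0,0,0,0,0,0,0]'
python3 -m handwheel '[0,0,0,0,0,0,0,0,0,0,0,0,0,0,0,0,0,0,0,0,0,0,0,0]' 0.1 40
python3 -m handwheel '[0,0,0.2,0,0,0]'
python3 -m handwheel '[0.1857,-0.0829,0,0,0,0.0709,0.1857,-0.0829,0,0,0,0.0709,0.1857,-0.0829,0,0,0,0.0709,0.1857,-0.0829,0,0,0,0.0709,0.1857,-0.0829,0,0,0,0.0709]'
python3 -m handwheel '[0,0,0,0,0,0,0,0,0,0,0,0,0,0,0,0,0,0]'
python3 - <<'E'
from h import *
st()
im,d,c=cam('wrist'); W=world(c,d)
cv2.imwrite('pics/w3.png',im)
reg=(W[...,0]>.48)&(W[...,0]<.64)
for lo,hi in [(.005,.0125),(.03,.07)]:
  for ce,P,l in blobs(W,reg&(W[...,2]>lo)&(W[...,2]<hi),150):
    t=P[P[:,2]>np.percentile(P[:,2],90)-.006]
    print(np.round(ce),len(P),'z %.4f'%np.percentile(P[:,2],90),rect(t))
E
```

```text
time: 13.73
eef_pos: [0.4156, -0.1116, 0.0312]
tcp_rot: [0.837, 0.547, -0.0, -0.0]
contact_force: [0.4, -0.2, -0.1]
opening: 0.652
finger_force: 0.0
time: 14.07
eef_pos: [0.4167, -0.1124, 0.0324]
tcp_rot: [0.837, 0.547, 0.001, 0.001]
contact_force: [0.3, 0.7, 5.6]
opening: 0.337
finger_force: 40.2
time: 14.15
eef_pos: [0.4117, -0.11, 0.0571]
tcp_rot: [0.837, 0.546, -0.003, -0.005]
contact_force: [-1.5, 0.1, -1.5]
opening: 0.337
finger_force: 40.0
time: 14.57
eef_pos: [0.5556, -0.1744, 0.061]
tcp_rot: [0.653, 0.758, -0.0, -0.0]
contact_force: [-0.3, -0.4, -1.1]
opening: 0.338
finger_force: 40.0
time: 14.82
eef_pos: [0.5535, -0.1734, 0.0602]
tcp_rot: [0.655, 0.755, -0.0, -0.001]
contact_force: [0.3, -0.4, -1.2]
opening: 0.338
finger_force: 40.0
t 14.82 p [ 0.5535 -0.1734  0.0602] close 8.1 zax [-0.002  0.001 -1.   ] F [ 0.3 -0.4 -1.2] op 0.338 ff 40.0 q [-0.48  0.31  1.93 -0.    0.9  -0.62]
[355. 204.] 10082 z 0.0083 (array([ 0.5913, -0.1566]), array([97.7, 40.7]), -81.7)
[318. 342.] 503 z 0.0082 (array([ 0.5863, -0.2283]), array([34.7, 11.2]), -80.4)
[282. 269.] 8574 z 0.0618 (array([ 0.5544, -0.1714]), array([56.2, 23.1]), 8.0)
```

View pics/w3.png

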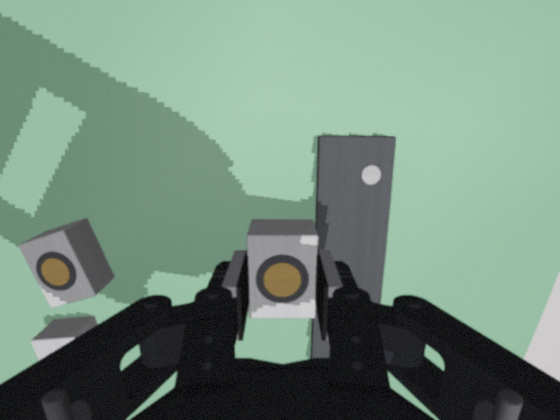

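Wrist view: the holder is at (282,270), parallel to the bar's front face (edge at u≈317). I lower it, press lightly against the bar and release.

```bash
python3 -m handwheel '[0,0,-0.1,0,0,0,0,0,-0.09,0,0,0,0,0,0,0,0,0,0,0,0,0,0,0]'
python3 -m handwheel '[0.0132,0.0019,0,0,0,0,0.0132,0.0019,0,0,0,0,0,0,0,0,0,0,0,0,0,0,0,0]'
python3 -m handwheel '[0.01,0.0014,0,0,0,0,0,0,0,0,0,0]'
```

```text
time: 15.2
eef_pos: [0.5533, -0.1733, 0.0315]
tcp_rot: [0.655, 0.756, -0.0, -0.001]
contact_force: [0.2, 0.1, 0.3]
opening: 0.339
finger_force: 42.1
time: 15.53
eef_pos: [0.5572, -0.173, 0.0318]
tcp_rot: [0.655, 0.756, -0.001, -0.002]
contact_force: [-4.6, 1.2, 1.2]
opening: 0.336
finger_force: 42.3
time: 15.7
eef_pos: [0.5574, -0.1729, 0.0317]
tcp_rot: [0.655, 0.756, -0.002, -0.003]
contact_force: [-9.5, -0.6, 3.6]
opening: 0.335
finger_force: 42.7
```

```bash
python3 -m handwheel '[0,0,0,0,0,0,0,0,0,0,0,0,0,0,0,0,0,0]' 0.6
python3 -m handwheel '[0,0,0.2,0,0,0,0,0,0.2,0,0,0,-0.2072,-0.048,0,0,0,0.047,-0.2072,-0.048,0,0,0,0.047,-0.2072,-0.048,0,0,0,0.047]'
python3 -m handwheel '[-0.2072,-0.048,0,0,0,0.047,0,0,0,0,0,0,0,0,0,0,0,0]'
cat > look.py <<'E'
from h import *
import sys
st()
for n in sys.argv[1:]:
    im,d,c=cam(n); W=world(c,d)
    reg=(W[...,0]>.36)&(W[...,0]<.65)&(W[...,1]>-.42)&(W[...,1]<-.05)
    hi=cv2.cvtColor(im,cv2.COLOR_BGR2HSV)
    for lo in (.0055,.017):
      for ce,P,l in blobs(W,reg&(W[...,2]>lo)&(W[...,2]<(.015 if lo<.01 else .04)),60):
        t=P[P[:,2]>np.percentile(P[:,2],90)-.006]; r=rect(t)
        if (lo<.01)==(r[1][0]>60): print(n,np.round(ce),len(P),'z %.4f'%np.percentile(P[:,2],90),r)
E
python3 look.py wrist top
```

```text
time: 15.95
eef_pos: [0.5611, -0.1734, 0.033]
tcp_rot: [0.655, 0.756, 0.001, 0.001]
contact_force: [-0.1, 0.0, -0.7]
opening: 0.596
finger_force: 0.0
time: 16.37
eef_pos: [0.4673, -0.1953, 0.0938]
tcp_rot: [0.565, 0.825, 0.0, 0.002]
contact_force: [1.3, -0.4, -0.2]
opening: 0.602
finger_force: 0.0
time: 16.62
eef_pos: [0.4354, -0.2023, 0.0928]
tcp_rot: [0.538, 0.843, 0.0, 0.001]
contact_force: [0.2, -0.1, 0.0]
opening: 0.597
finger_force: 0.0
t 16.62 p [ 0.4354 -0.2023  0.0928] close 24.9 zax [ 0.002 -0.001 -1.   ] F [ 0.2 -0.1  0. ] op 0.597 ff 0.0 q [-0.65  0.05  2.16  0.    0.93 -1.08]
wrist [510. 250.] 6273 z 0.0086 (array([ 0.5764, -0.1606]), array([101.7,  72.2]), -82.6)
wrist [280. 228.] 3225 z 0.0247 (array([ 0.4349, -0.1994]), array([40.2, 30.1]), -64.7)
wrist [471. 265.] 2874 z 0.0247 (array([ 0.5574, -0.1707]), array([40.6, 31.6]), -80.8)
wrist [241. 312.] 2296 z 0.0247 (array([ 0.4346, -0.2637]), array([40.3, 29.9]), -73.9)
top [328. 207.] 1396 z 0.0119 (array([ 0.5992, -0.2306]), array([237.9,  43.3]), -81.6)
top [303. 219.] 170 z 0.0278 (array([ 0.5545, -0.1738]), array([37.4, 28.6]), -81.0)
top [374. 274.] 215 z 0.0281 (array([ 0.4496, -0.3627]), array([39.8, 29.8]), -75.7)
```

```bash
python3 -m handwheel '[0,0,-0.2,0,0,0,0,0,-0.15,0,0,0,0,0,-0.06,0,0,0,0,0,0,0,0,0,0,0,0,0,0,0]'
python3 -m handwheel '[0,0,0,0,0,0,0,0,0,0,0,0,0,0,0,0,0,0,0,0,0,0,0,0]' 0.1 40
python3 -m handwheel '[0,0,0.2,0,0,0,0.2105,-0.0217,0,0,0,-0.0467,0.2105,-0.0217,0,0,0,-0.0467,0.2105,-0.0217,0,0,0,-0.0467,0.2105,-0.0217,0,0,0,-0.0467]' 
python3 -m handwheel '[0,0,0,0,0,0,0,0,0,0,0,0,0,0,0,0,0,0]'
python3 look.py wrist
```

```text
time: 17.13
eef_pos: [0.4366, -0.2019, 0.031]
tcp_rot: [0.536, 0.844, 0.0, -0.0]
contact_force: [-0.5, 0.1, 0.5]
opening: 0.601
finger_force: 0.0
time: 17.47
eef_pos: [0.4371, -0.2028, 0.0325]
tcp_rot: [0.537, 0.844, -0.0, 0.002]
contact_force: [1.4, 0.6, 5.0]
opening: 0.337
finger_force: 40.2
time: 17.88
eef_pos: [0.5632, -0.215, 0.0613]
tcp_rot: [0.656, 0.755, 0.0, 0.0]
contact_force: [0.2, -0.5, -1.2]
opening: 0.338
finger_force: 40.0
time: 18.13
eef_pos: [0.561, -0.2145, 0.0602]
tcp_rot: [0.654, 0.757, -0.0, -0.001]
contact_force: [-0.5, -0.2, -0.4]
opening: 0.334
finger_force: 40.1
t 18.13 p [ 0.561  -0.2145  0.0602] close 8.3 zax [-0.002  0.001 -1.   ] F [-0.5 -0.2 -0.4] op 0.334 ff 40.1 q [-0.53  0.35  1.88 -0.    0.92 -0.68]
wrist [355. 157.] 16333 z 0.0083 (array([ 0.5941, -0.1765]), array([137.6,  40.7]), -82.0)
wrist [286. 170.] 5227 z 0.0247 (array([ 0.5576, -0.1711]), array([40.2, 30.3]), -81.8)
wrist [282. 218.] 471 z 0.0388 (array([ 0.5584, -0.1906]), array([29.3,  1.1]), 8.4)
wrist [ 48. 301.] 3601 z 0.0245 (array([ 0.4347, -0.264 ]), array([40.9, 31.9]), -74.5)
```

```bash
python3 -m handwheel '[0.0014,-0.011,-0.1,0,0,0,0,0,-0.09,0,0,0,0,0,0,0,0,0,0,0,0,0,0,0]'
python3 -m handwheel '[0.0132,0.0019,0,0,0,0,0.0132,0.0019,0,0,0,0,0.01,0.0014,0,0,0,0,0,0,0,0,0,0,0,0,0,0,0,0]'
python3 -m handwheel '[0,0,0,0,0,0,0,0,0,0,0,0,0,0,0,0,0,0]' 0.6
python3 -m handwheel '[0,0,0.2,0,0,0,0,0,0.2,0,0,0,0,0,0,0,0,0,0,0,0,0,0,0]'
python3 look.py wrist
```

```text
time: 18.52
eef_pos: [0.5608, -0.2162, 0.0314]
tcp_rot: [0.654, 0.756, -0.0, -0.001]
contact_force: [-0.6, 0.2, -1.0]
opening: 0.34
finger_force: 42.5
time: 18.93
eef_pos: [0.5633, -0.2157, 0.0312]
tcp_rot: [0.654, 0.757, -0.003, -0.005]
contact_force: [-11.5, -2.1, 3.6]
opening: 0.339
finger_force: 43.0
time: 19.18
eef_pos: [0.5681, -0.2159, 0.0327]
tcp_rot: [0.654, 0.756, 0.0, 0.001]
contact_force: [0.7, 0.8, -0.9]
opening: 0.601
finger_force: 0.0
time: 19.52
eef_pos: [0.5699, -0.2167, 0.0955]
tcp_rot: [0.654, 0.756, 0.001, 0.003]
contact_force: [-0.2, 0.2, -0.5]
opening: 0.6
finger_force: 0.0
t 19.52 p [ 0.5699 -0.2167  0.0955] close 8.3 zax [ 0.006 -0.003 -1.   ] F [-0.2  0.2 -0.5] op 0.600 ff 0.0 q [-0.53  0.31  1.85  0.    0.97 -0.67]
wrist [324. 197.] 17848 z 0.0083 (array([ 0.5994, -0.215 ]), array([215.6,  40.9]), -82.0)
wrist [ 67. 269.] 2749 z 0.0246 (array([ 0.4349, -0.264 ]), array([40.7, 31.8]), -75.1)
wrist [ 93. 367.] 67 z 0.0234 (array([ 0.4499, -0.3411]), array([9.9, 4.3]), 48.7)
wrist [120. 405.] 81 z 0.0239 (array([ 0.4693, -0.3742]), array([10.3,  5.8]), 58.5)
```

```bash
python3 -m handwheel '[-0.2208,-0.0825,0,0,0,0.0208,-0.2208,-0.0825,0,0,0,0.0208,-0.2208,-0.0825,0,0,0,0.0208,-0.2208,-0.0825,0,0,0,0.0208,0,0,0,0,0,0]'
python3 -m handwheel '[0,0,0,0,0,0,0,0,0,0,0,0]'
sed -i 's/print(n,np.round(ce),len/print(n,np.round(ce),len/; s/if (lo<.01)==(r\[1\]\[0\]>60)/if (lo>.01) or r[1][0]>60/' look.py
python3 look.py wrist top
```

```text
time: 19.98
eef_pos: [0.4299, -0.2648, 0.0896]
tcp_rot: [0.604, 0.797, -0.0, -0.004]
contact_force: [-0.5, 0.1, -0.4]
opening: 0.6
finger_force: 0.0
time: 20.15
eef_pos: [0.4351, -0.2651, 0.0917]
tcp_rot: [0.604, 0.797, 0.0, -0.0]
contact_force: [0.3, 1.5, 0.3]
opening: 0.604
finger_force: 0.0
t 20.15 p [ 0.4351 -0.2651  0.0917] close 15.7 zax [-0.001  0.001 -1.   ] F [0.3 1.5 0.3] op 0.604 ff 0.0 q [-0.75  0.12  2.09  0.    0.93 -1.02]
wrist [528. 232.] 8156 z 0.0083 (array([ 0.5978, -0.2076]), array([200.7,  41.7]), -81.9)
wrist [482. 165.] 1124 z 0.0140 (array([ 0.55  , -0.1927]), array([81. , 11.3]), -81.9)
wrist [513. 172.] 6877 z 0.0247 (array([ 0.5601, -0.1913]), array([81.2, 32.1]), -81.6)
wrist [278. 231.] 3236 z 0.0247 (array([ 0.4341, -0.2639]), array([40.2, 30.1]), -74.1)
wrist [267. 349.] 1001 z 0.0243 (array([ 0.4492, -0.3481]), array([29.3, 17.4]), 15.0)
top [329. 207.] 1377 z 0.0120 (array([ 0.5971, -0.231 ]), array([237.8,  49.2]), -81.3)
top [312. 220.] 402 z 0.0284 (array([ 0.5576, -0.1946]), array([79.5, 30.4]), -81.9)
```

```bash
python3 -m handwheel '[0,0,-0.2,0,0,0,0,0,-0.15,0,0,0,0,0,-0.06,0,0,0,0,0,0,0,0,0,0,0,0,0,0,0]'
python3 -m handwheel '[0,0,0,0,0,0,0,0,0,0,0,0,0,0,0,0,0,0,0,0,0,0,0,0]' 0.1 40
python3 -m handwheel '[0,0,0.2,0,0,0,0.2214,0.017,0,0,0,-0.0208,0.2214,0.017,0,0,0,-0.0208,0.2214,0.017,0,0,0,-0.0208,0.2214,0.017,0,0,0,-0.0208]' 
python3 -m handwheel '[0,0,0,0,0,0,0,0,0,0,0,0,0,0,0,0,0,0]'
python3 -m handwheel '[0,0,-0.1,0,0,0,0,0,-0.09,0,0,0,0,0,0,0,0,0,0,0,0,0,0,0]'
python3 -m handwheel '[0.0132,0.0019,0,0,0,0,0.0132,0.0019,0,0,0,0,0.01,0.0014,0,0,0,0,0,0,0,0,0,0,0,0,0,0,0,0]'
```

```text
time: 20.67
eef_pos: [0.4357, -0.265, 0.0307]
tcp_rot: [0.603, 0.798, 0.0, -0.0]
contact_force: [0.3, -0.7, -0.7]
opening: 0.6
finger_force: 0.0
time: 21.0
eef_pos: [0.4365, -0.2663, 0.0326]
tcp_rot: [0.603, 0.797, -0.0, 0.002]
contact_force: [0.5, -0.2, 4.5]
opening: 0.338
finger_force: 40.4
time: 21.42
eef_pos: [0.5693, -0.255, 0.0613]
tcp_rot: [0.655, 0.756, -0.0, 0.0]
contact_force: [0.0, -1.0, -1.5]
opening: 0.337
finger_force: 40.0
time: 21.67
eef_pos: [0.5672, -0.2547, 0.0602]
tcp_rot: [0.654, 0.756, -0.0, -0.001]
contact_force: [-0.9, -0.3, -0.6]
opening: 0.338
finger_force: 40.1
time: 22.0
eef_pos: [0.5666, -0.255, 0.0314]
tcp_rot: [0.655, 0.756, -0.0, -0.001]
contact_force: [0.1, -0.2, -0.5]
opening: 0.336
finger_force: 42.4
time: 22.42
eef_pos: [0.5687, -0.2545, 0.0314]
tcp_rot: [0.654, 0.757, -0.003, -0.006]
contact_force: [-12.4, -3.4, 5.7]
opening: 0.336
finger_force: 43.1
```

```bash
python3 -m handwheel '[0,0,0,0,0,0,0,0,0,0,0,0,0,0,0,0,0,0]' 0.6
python3 -m handwheel '[0,0,0.2,0,0,0,0,0,0.2,0,0,0]'
python3 -m handwheel '[-0.16,-0.1434,0,0,0,0.0138,-0.16,-0.1434,0,0,0,0.0138,-0.16,-0.1434,0,0,0,0.0138,-0.16,-0.1434,0,0,0,0.0138,-0.16,-0.1434,0,0,0,0.0138]'
python3 -m handwheel '[0,0,0,0,0,0,0,0,0,0,0,0,0,0,0,0,0,0]'
python3 look.py wrist top
```

```text
time: 22.67
eef_pos: [0.5739, -0.2545, 0.0326]
tcp_rot: [0.654, 0.756, 0.0, 0.001]
contact_force: [0.4, -0.8, -0.4]
opening: 0.599
finger_force: 0.0
time: 22.83
eef_pos: [0.5722, -0.2532, 0.0905]
tcp_rot: [0.654, 0.756, -0.0, -0.003]
contact_force: [0.0, -0.6, 1.4]
opening: 0.6
finger_force: 0.0
time: 23.25
eef_pos: [0.4531, -0.3627, 0.0929]
tcp_rot: [0.612, 0.791, -0.0, 0.001]
contact_force: [0.3, 0.2, 0.0]
opening: 0.601
finger_force: 0.0
time: 23.5
eef_pos: [0.454, -0.3619, 0.0927]
tcp_rot: [0.613, 0.79, 0.0, 0.0]
contact_force: [-0.3, 0.4, 0.1]
opening: 0.602
finger_force: 0.0
t 23.50 p [ 0.454  -0.3619  0.0927] close 14.5 zax [ 0.001 -0.    -1.   ] F [-0.3  0.4  0.1] op 0.602 ff 0.0 q [-0.85  0.26  1.92  0.    0.96 -1.1 ]
wrist [493.  67.] 1219 z 0.0139 (array([ 0.5513, -0.235 ]), array([79. ,  5.4]), -79.2)
wrist [531. 189.] 7319 z 0.0083 (array([ 0.6071, -0.277 ]), array([140.3,  42.1]), -81.5)
wrist [525.  70.] 7415 z 0.0248 (array([ 0.5656, -0.2324]), array([79.6, 31.9]), -81.5)
wrist [277. 229.] 3204 z 0.0247 (array([ 0.4517, -0.3602]), array([40.1, 30. ]), -74.7)
wrist [332. 325.] 510 z 0.0241 (array([ 0.5045, -0.4136]), array([25.4, 12.9]), 0.0)
top [328. 207.] 1353 z 0.0120 (array([ 0.5987, -0.2316]), array([240.3,  46.5]), -82.6)
top [320. 220.] 599 z 0.0280 (array([ 0.5608, -0.2141]), array([119.1,  30.7]), -82.1)
```

```bash
python3 -m handwheel '[0,0,-0.2,0,0,0,0,0,-0.15,0,0,0,0,0,-0.06,0,0,0,0,0,0,0,0,0,0,0,0,0,0,0]'
python3 -m handwheel '[0,0,0,0,0,0,0,0,0,0,0,0,0,0,0,0,0,0,0,0,0,0,0,0]' 0.1 40
python3 -m handwheel '[0,0,0.2,0,0,0,0.1993,0.1103,0,0,0,-0.0175,0.1993,0.1103,0,0,0,-0.0175,0.1993,0.1103,0,0,0,-0.0175,0.1993,0.1103,0,0,0,-0.0175]' 
python3 -m handwheel '[0,0,0,0,0,0,0,0,0,0,0,0,0,0,0,0,0,0]'
python3 look.py wrist
```

```text
time: 24.02
eef_pos: [0.454, -0.3613, 0.0307]
tcp_rot: [0.612, 0.791, 0.0, -0.0]
contact_force: [-0.6, -0.7, 1.2]
opening: 0.598
finger_force: 0.0
time: 24.35
eef_pos: [0.4547, -0.363, 0.0328]
tcp_rot: [0.612, 0.791, -0.0, 0.002]
contact_force: [-0.2, 0.5, 4.2]
opening: 0.333
finger_force: 40.7
time: 24.77
eef_pos: [0.574, -0.2951, 0.0612]
tcp_rot: [0.656, 0.755, 0.0, 0.0]
contact_force: [-0.6, -1.1, -0.4]
opening: 0.337
finger_force: 40.1
time: 25.02
eef_pos: [0.5725, -0.2955, 0.0604]
tcp_rot: [0.655, 0.756, -0.0, -0.001]
contact_force: [-0.1, 0.3, -0.2]
opening: 0.341
finger_force: 40.2
t 25.02 p [ 0.5725 -0.2955  0.0604] close 8.2 zax [-0.001  0.    -1.   ] F [-0.1  0.3 -0.2] op 0.341 ff 40.2 q [-0.63  0.43  1.77 -0.    0.95 -0.78]
wrist [356. 132.] 19968 z 0.0083 (array([ 0.6036, -0.2463]), array([161.2,  40.7]), -81.9)
wrist [286. 103.] 13751 z 0.0247 (array([ 0.565 , -0.2245]), array([95.7, 30.4]), -82.1)
wrist [282. 220.] 507 z 0.0390 (array([ 0.5701, -0.2726]), array([29.4,  1.1]), 8.3)
wrist [141. 407.] 119 z 0.0236 (array([ 0.5002, -0.4131]), array([18.5,  3.1]), 38.9)
```

```bash
python3 -m handwheel '[0.0007,-0.005,-0.1,0,0,0,0,0,-0.09,0,0,0,0,0,0,0,0,0,0,0,0,0,0,0]'
python3 -m handwheel '[0.0132,0.0019,0,0,0,0,0.0132,0.0019,0,0,0,0,0.007,0.001,0,0,0,0,0,0,0,0,0,0,0,0,0,0,0,0]'
python3 -m handwheel '[0,0,0,0,0,0,0,0,0,0,0,0,0,0,0,0,0,0]' 0.6
python3 -m handwheel '[0,0,0.2,0,0,0,0,0,0.2,0,0,0,-0.2,0,0.2,0,0,0,-0.2,0.2,0.1,0,0,0,0,0,0,0,0,0]'
python3 -m handwheel '[0,0,0,0,0,0,0,0,0,0,0,0]'
python3 look.py wrist top side
python3 - <<'E'
from h import *
im,d,c=cam('wrist'); cv2.imwrite('pics/w4.png',im)
a=np.radians(6.15); ex=np.array([np.cos(a),np.sin(a)]); ey=np.array([-ex[1],ex[0]]); o=np.array([.540,.2308])
for n in ['top','side']:
    im,d,c=cam(n); W=world(c,d); L=W[...,:2]-o; cx=L@ex; cy=L@ey; z=W[...,2]
    m=(abs(cx)<.054)&(abs(cy)<.114)&(z>.044)&(z<.062)
    for ce,P,l in blobs(W,m,20): print(n,'grip',len(P),rect(P),'case xy',np.median(cx[l]),np.median(cy[l]),'z',np.percentile(P[:,2],[10,50,90]))
    m=(abs(cx)<.05)&(abs(cy)<.112)&(z>.022)&(z<.036)
    for ce,P,l in blobs(W,m,40): print(n,'bar',len(P),rect(P),'case',np.median(cx[l]),np.median(cy[l]),np.median(P[:,2]))
E
```

```text
time: 25.4
eef_pos: [0.5725, -0.2973, 0.0312]
tcp_rot: [0.655, 0.755, -0.0, -0.0]
contact_force: [0.7, -1.1, -0.0]
opening: 0.336
finger_force: 43.3
time: 25.82
eef_pos: [0.5746, -0.2964, 0.0313]
tcp_rot: [0.655, 0.756, -0.003, -0.004]
contact_force: [-10.1, -3.3, 4.8]
opening: 0.34
finger_force: 43.8
time: 26.07
eef_pos: [0.5781, -0.2955, 0.0319]
tcp_rot: [0.655, 0.756, 0.0, -0.0]
contact_force: [0.8, 0.3, -0.5]
opening: 0.599
finger_force: 0.0
time: 26.48
eef_pos: [0.5181, -0.2646, 0.1376]
tcp_rot: [0.655, 0.756, 0.0, -0.001]
contact_force: [-0.0, 0.3, -0.8]
opening: 0.597
finger_force: 0.0
time: 26.65
eef_pos: [0.5214, -0.2679, 0.1358]
tcp_rot: [0.655, 0.756, 0.0, 0.001]
contact_force: [-1.6, -0.7, 0.2]
opening: 0.601
finger_force: 0.0
t 26.65 p [ 0.5214 -0.2679  0.1358] close 8.2 zax [ 0.001 -0.    -1.   ] F [-1.6 -0.7  0.2] op 0.601 ff 0.0 q [-0.65  0.21  1.89  0.    1.04 -0.79]
wrist [397. 133.] 13519 z 0.0084 (array([ 0.6003, -0.2191]), array([224.6,  40.8]), -81.6)
wrist [325. 195.] 260 z 0.0140 (array([ 0.5544, -0.2543]), array([120.1,   1.3]), -81.8)
wrist [354.  83.] 2834 
[... 687 characters left out ...]
71]), array([60.9, 17.4]), -84.7) case xy 0.007985804750616401 -0.003927165144934159 z [0.04919043 0.05341047 0.05595356]
top bar 450 (array([0.5498, 0.2282]), array([202.2,  19.7]), -84.3) case 0.0071888260243600805 0.00273108963205179 0.029609427293719934
side grip 20 (array([0.5372, 0.3433]), array([17.9,  3. ]), 5.6) case xy 0.008743778596667997 0.11289953149416156 z [0.04586514 0.05200998 0.0589974 ]
side grip 74 (array([0.55  , 0.2233]), array([59.5, 16.5]), -81.7) case xy 0.007507778732054132 -0.011408162828125987 z [0.04553698 0.05038074 0.05234462]
side bar 152 (array([0.5479, 0.2453]), array([159.7,  19.3]), -85.3) case 0.004414793146496112 0.006873964091947616 0.027407990002258943
```

View pics/w4.png

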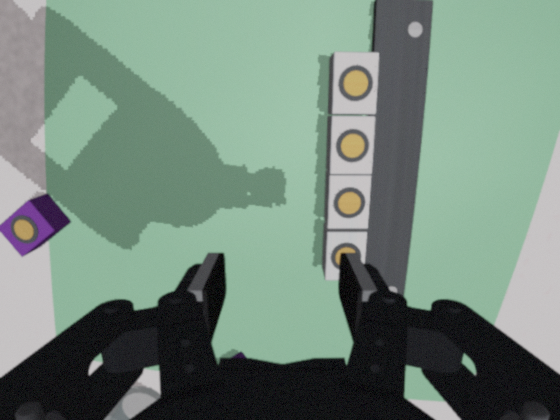

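Wrist view: four holders in a tight row at (355,83), (352,145), (349,203) and (347,257), flush along the bar's front. The purple ones are untouched. Next I fetch the straightedge from the case.

```bash
python3 -m handwheel '[0.0149,0.254,0.0073,0,0,-0.0021,0.0149,0.254,0.0073,0,0,-0.0021,0.0149,0.254,0.0073,0,0,-0.0021,0.0149,0.254,0.0073,0,0,-0.0021,0.0149,0.254,0.0073,0,0,-0.0021]' 0.45
python3 -m handwheel '[0.0149,0.254,0.0073,0,0,-0.0021,0.0149,0.254,0.0073,0,0,-0.0021,0.0149,0.254,0.0073,0,0,-0.0021,0.0149,0.254,0.0073,0,0,-0.0021,0.0149,0.254,0.0073,0,0,-0.0021]' >/dev/null
python3 -m handwheel '[0.0149,0.254,0.0073,0,0,-0.0021,0.0149,0.254,0.0073,0,0,-0.0021,0.0149,0.254,0.0073,0,0,-0.0021,0,0,0,0,0,0,0,0,0,0,0,0]' >/dev/null
python3 -m handwheel '[0,0,0,0,0,0,0,0,0,0,0,0]'
python3 - <<'E'
from h import *
st()
im,d,c=cam('wrist'); W=world(c,d); cv2.imwrite('pics/w5.png',im)
a=np.radians(6.15); ex=np.array([np.cos(a),np.sin(a)]); ey=np.array([-ex[1],ex[0]]); o=np.array([.540,.2308])
L=W[...,:2]-o; cx=L@ex; cy=L@ey; z=W[...,2]
for lo,hi in [(.045,.06),(.024,.034)]:
    m=(abs(cx)<.05)&(abs(cy)<.112)&(z>lo)&(z<hi)
    for ce,P,l in blobs(W,m,100): print(lo,ce,len(P),rect(P),'case',np.median(cx[l]),np.median(cy[l]),np.median(P[:,2]))
E
```

```text
time: 27.37
eef_pos: [0.5323, -0.0761, 0.141]
tcp_rot: [0.661, 0.75, 0.0, -0.0]
contact_force: [0.1, -0.2, 0.6]
opening: 0.447
finger_force: 0.0
time: 28.37
eef_pos: [0.5501, 0.2264, 0.1495]
tcp_rot: [0.671, 0.741, -0.0, -0.0]
contact_force: [0.0, -0.8, 0.3]
opening: 0.447
finger_force: 0.0
t 28.37 p [0.5501 0.2264 0.1495] close 5.7 zax [-0.001 -0.    -1.   ] F [ 0.  -0.8  0.3] op 0.447 ff 0.0 q [ 0.22  0.21  1.86 -0.    1.07  0.12]
0.045 [282.49627507 211.93065903] 1745 (array([0.5511, 0.2309]), array([59.6, 14. ]), -84.3) case 0.01095193180936177 0.0011128611627610472 0.05237713569312301
0.024 [282.56591776 115.06485799] 2359 (array([0.5448, 0.2932]), array([74.3, 16. ]), -84.7) case 0.011700253438295696 0.06522675161045056 0.028440935041575577
0.024 [282.51837959 288.94223556] 1333 (array([0.5584, 0.1608]), array([60.9, 15.8]), -84.4) case 0.010935698168724963 -0.07001151687459427 0.028428188961638703
```

View pics/w5.png

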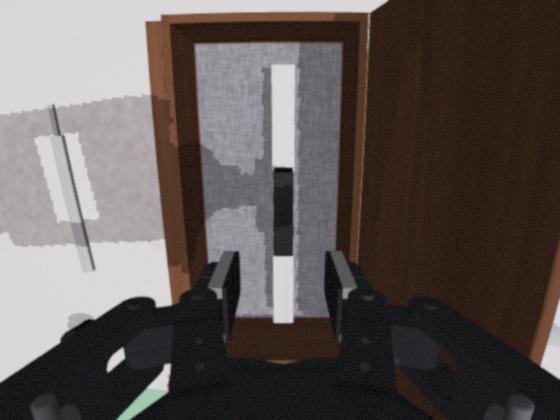

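Wrist view: the straightedge is upright in the case at (283,65–322), its black grip (283,170–253) centred between the fingers. The lid stays clear on the right. I descend and grip.

```bash
python3 -m handwheel '[0,0.017,-0.25,0,0,0,0,0,-0.2,0,0,0,0,0,-0.15,0,0,0,0,0,-0.05,0,0,0,0,0,0,0,0,0]'
python3 -m handwheel '[0,0,0,0,0,0]'
python3 -m handwheel '[0,0,0,0,0,0,0,0,0,0,0,0,0,0,0,0,0,0,0,0,0,0,0,0,0,0,0,0,0,0]' 0.05 70
python3 -m handwheel '[0,0,0.1,0,0,0,0,0,0.2,0,0,0,0,0,0.25,0,0,0,0,0,0.15,0,0,0,0,0,0,0,0,0]'
python3 -m handwheel '[0,0,0,0,0,0,0,0,0,0,0,0]'
```

```text
time: 28.83
eef_pos: [0.5428, 0.2274, 0.0471]
tcp_rot: [0.672, 0.741, -0.008, -0.006]
contact_force: [-12.7, -1.8, -1.5]
opening: 0.453
finger_force: 0.0
time: 28.92
eef_pos: [0.5429, 0.2276, 0.0477]
tcp_rot: [0.672, 0.741, -0.008, -0.006]
contact_force: [-13.3, -1.4, -0.8]
opening: 0.45
finger_force: 0.0
time: 29.33
eef_pos: [0.5466, 0.2282, 0.0514]
tcp_rot: [0.672, 0.741, -0.004, -0.003]
contact_force: [-11.3, -0.8, 4.0]
opening: 0.144
finger_force: 71.1
time: 29.75
eef_pos: [0.5536, 0.2293, 0.1637]
tcp_rot: [0.672, 0.741, 0.005, 0.003]
contact_force: [0.7, 0.2, -1.4]
opening: 0.146
finger_force: 71.4
time: 29.92
eef_pos: [0.5487, 0.2287, 0.1552]
tcp_rot: [0.671, 0.741, -0.002, -0.001]
contact_force: [0.4, 0.4, -3.6]
opening: 0.144
finger_force: 71.4
```

A 13 N brush against the standing lid while gripping: on the way back I will set the straightedge 15 mm further to the front. Now to the row.

```bash
python3 -m handwheel '[-0.007,-0.2398,0,0,0,0.00205,-0.007,-0.2398,0,0,0,0.00205,-0.007,-0.2398,0,0,0,0.00205,-0.007,-0.2398,0,0,0,0.00205,-0.007,-0.2398,0,0,0,0.00205]'
python3 -m handwheel '[-0.007,-0.2398,0,0,0,0.00205,-0.007,-0.2398,0,0,0,0.00205,-0.007,-0.2398,0,0,0,0.00205,-0.007,-0.2398,0,0,0,0.00205,-0.007,-0.2398,0,0,0,0.00205]' >/dev/null
python3 -m handwheel '[-0.007,-0.2398,0,0,0,0.00205,-0.007,-0.2398,0,0,0,0.00205,-0.007,-0.2398,0,0,0,0.00205,0,0,0,0,0,0,0,0,0,0,0,0]' >/dev/null
python3 -m handwheel '[0,0,0,0,0,0,0,0,0,0,0,0]'
cat > l2.py <<'E'
from h import *
st()
a=np.radians(8.2); ex=np.array([np.cos(a),np.sin(a)]); ey=np.array([-ex[1],ex[0]]); o=np.array([.599,-.2312])
for n in ['wrist','top']:
    im,d,c=cam(n); W=world(c,d); z=W[...,2]; L=W[...,:2]-o; cx=L@ex; cy=L@ey
    if n=='top': cv2.imwrite('pics/t3.png',im)
    for lo,hi in [(.005,.0105),(.018,.030),(.115,.145)]:
        for ce,P,l in blobs(W,(cx>-.12)&(cx<.05)&(abs(cy)<.14)&(z>lo)&(z<hi),120):
            r=rect(P)
            if r[1][0]>38: print(n,lo,np.round(ce),len(P),r,'barframe',np.round([(cx[l].min()+cx[l].max())/2,cx[l].min(),cx[l].max(),cy[l].min(),cy[l].max()],4),'z',np.round(np.percentile(P[:,2],[10,50,90]),4))
E
python3 l2.py
```

```text
time: 30.33
eef_pos: [0.5424, 0.0484, 0.154]
tcp_rot: [0.665, 0.747, -0.002, -0.002]
contact_force: [0.2, 0.6, -3.2]
opening: 0.147
finger_force: 71.3
time: 31.33
eef_pos: [0.5355, -0.2361, 0.1555]
tcp_rot: [0.655, 0.756, -0.0, -0.002]
contact_force: [0.7, 0.6, -1.6]
opening: 0.147
finger_force: 71.3
t 31.33 p [ 0.5355 -0.2361  0.1555] close 8.2 zax [-0.003  0.002 -1.   ] F [ 0.7  0.6 -1.6] op 0.147 ff 71.3 q [-0.59  0.19  1.88  0.    1.08 -0.73]
wrist 0.005 [364. 169.] 11439 (array([ 0.6001, -0.2143]), array([213.8,  40.8]), -81.4) barframe [ 0.003  -0.0175  0.0235 -0.0903  0.1236] z [0.0066 0.0075 0.0084]
wrist 0.018 [321. 179.] 6226 (array([ 0.5651, -0.2245]), array([146.9,  30.5]), -82.1) barframe [-0.0325 -0.0479 -0.0171 -0.0621  0.0848] z [0.0226 0.0237 0.0247]
wrist 0.115 [282. 120.] 6703 (array([ 0.5273, -0.1723]), array([75.8, 16.1]), -81.9) barframe [-0.0626 -0.0707 -0.0545  0.0306  0.1064] z [0.1325 0.1333 0.1342]
top 0.005 [286. 205.] 124 (array([ 0.5904, -0.1236]), array([58.9, 33.5]), -29.4) barframe [ 0.0002 -0.0218  0.0222  0.0765  0.1243] z [0.0059 0.0083 0.01  ]
```

```bash
python3 -m handwheel '[0,0,-0.25,0,0,0,0,0,-0.25,0,0,0,0,0,-0.15,0,0,0,0,0,-0.06,0,0,0,0,0,0,0,0,0]'
python3 -m handwheel '[0,0,-0.01,0,0,0,0,0,0,0,0,0]'
```

```text
time: 31.85
eef_pos: [0.5354, -0.236, 0.0489]
tcp_rot: [0.655, 0.756, -0.0, -0.002]
contact_force: [-0.3, -0.0, -2.6]
opening: 0.144
finger_force: 71.3
time: 32.02
eef_pos: [0.5378, -0.2383, 0.0514]
tcp_rot: [0.655, 0.756, 0.0, 0.002]
contact_force: [-0.8, 0.1, -2.0]
opening: 0.146
finger_force: 71.3
```

```bash
python3 -m handwheel '[0,0,0,0,0,0,0,0,0,0,0,0,0,0,0,0,0,0]'
python3 -m handwheel '[0,0,-0.01,0,0,0,0,0,0,0,0,0,0,0,0,0,0,0]'
```

```text
time: 32.27
eef_pos: [0.537, -0.2382, 0.0507]
tcp_rot: [0.655, 0.755, 0.0, 0.001]
contact_force: [0.4, 0.1, -2.8]
opening: 0.145
finger_force: 71.3
time: 32.52
eef_pos: [0.5363, -0.2377, 0.0479]
tcp_rot: [0.655, 0.755, -0.0, -0.0]
contact_force: [0.6, 0.6, -2.2]
opening: 0.144
finger_force: 71.3
```

```bash
python3 -m handwheel '[0,0,-0.008,0,0,0,0.0132,0.0019,0,0,0,0,0.0132,0.0019,0,0,0,0,0,0,0,0,0,0,0,0,0,0,0,0]'
python3 -m handwheel '[0.0132,0.0019,0,0,0,0,0.0132,0.0019,0,0,0,0,0,0,0,0,0,0,0,0,0,0,0,0]'
```

```text
time: 32.93
eef_pos: [0.5406, -0.2372, 0.0468]
tcp_rot: [0.655, 0.756, -0.0, 0.0]
contact_force: [0.2, -0.8, -3.0]
opening: 0.147
finger_force: 71.3
time: 33.27
eef_pos: [0.5427, -0.2366, 0.0466]
tcp_rot: [0.655, 0.755, -0.001, -0.002]
contact_force: [-6.3, -0.1, 1.5]
opening: 0.147
finger_force: 71.8
```

```bash
python3 -m handwheel '[0.0132,0.0019,0,0,0,0,0,0,0,0,0,0,0,0,0,0,0,0]'
```

```text
time: 33.52
eef_pos: [0.5429, -0.2365, 0.0465]
tcp_rot: [0.655, 0.756, -0.003, -0.004]
contact_force: [-11.6, -2.1, 4.6]
opening: 0.149
finger_force: 72.3
```

```bash
python3 -m handwheel '[-0.023,-0.0033,-0.002,0,0,0,0,0,0,0,0,0,0,0,0,0,0,0]'
python3 -m handwheel '[0,0,0,0,0,0,0,0,0,0,0,0,0,0,0,0,0,0]' 0.35
python3 -m handwheel '[0,0,0.2,0,0,0,0,0,0.25,0,0,0,0,0,0.2,0,0,0,0,0,0,0,0,0,0,0,0,0,0,0]'
cat > l3.py <<'E'
from h import *
st()
a=np.radians(8.2); ex=np.array([np.cos(a),np.sin(a)]); ey=np.array([-ex[1],ex[0]]); o=np.array([.599,-.2312])
for n in ['wrist','side']:
    im,d,c=cam(n); W=world(c,d); z=W[...,2]; L=W[...,:2]-o; cx=L@ex; cy=L@ey
    m=(cx>-.09)&(cx<-.01)&(abs(cy)<.125)&(z>.019)&(z<.029)
    print(n,[ (rect(P),np.round(np.median(P[:,2]),4)) for ce,P,l in blobs(W,m,100)])
    for y0 in np.arange(-.08,.085,.02):
        k=m&(abs(cy-y0)<.005)
        if k.sum()>5: print('y %.2f x from %.4f to %.4f'%(y0,cx[k].min(),cx[k].max()),end=' | ')
    g=(cx>-.09)&(cx<-.03)&(abs(cy)<.05)&(z>.035)&(z<.06); 
    if g.sum()>20: print('\ngrip',rect(W[g]),np.percentile(z[g],90))
    cv2.imwrite('pics/%s_l3.png'%n,im if n=='wrist' else cv2.resize(im[200:310,250:410],None,fx=4.5,fy=4.5,interpolation=cv2.INTER_CUBIC))
E
python3 l3.py
```

```text
time: 33.77
eef_pos: [0.5425, -0.2368, 0.0463]
tcp_rot: [0.655, 0.755, -0.0, -0.0]
contact_force: [-1.9, -0.9, -2.6]
opening: 0.151
finger_force: 71.3
time: 34.02
eef_pos: [0.544, -0.2372, 0.0474]
tcp_rot: [0.655, 0.756, 0.0, 0.001]
contact_force: [0.4, 0.0, 0.5]
opening: 0.348
finger_force: 0.0
time: 34.43
eef_pos: [0.5449, -0.2378, 0.1476]
tcp_rot: [0.655, 0.756, 0.001, 0.004]
contact_force: [0.4, 0.2, -0.7]
opening: 0.35
finger_force: 0.0
t 34.43 p [ 0.5449 -0.2378  0.1476] close 8.2 zax [ 0.006 -0.004 -1.   ] F [ 0.4  0.2 -0.7] op 0.350 ff 0.0 q [-0.58  0.21  1.86  0.    1.06 -0.72]
wrist [((array([ 0.5582, -0.2327]), array([199.9,  46.1]), -82.2), np.float64(0.0236))]
y -0.08 x from -0.0639 to -0.0249 | y -0.06 x from -0.0637 to -0.0271 | y -0.04 x from -0.0635 to -0.0268 | y -0.02 x from -0.0477 to -0.0180 | y 0.00 x from -0.0639 to -0.0180 | y 0.02 x from -0.0480 to -0.0178 | y 0.04 x from -0.0634 to -0.0179 | y 0.06 x from -0.0632 to -0.0171 | y 0.08 x from -0.0630 to -0.0171 | 
grip (array([ 0.543 , -0.2345]), array([60.1, 13.8]), -81.7) 0.04819793680711233
side [((array([ 0.5566, -0.2368]), array([199.8,  48.5]), -81.4), np.float64(0.0229))]
y -0.08 x from -0.0659 to -0.0191 | y -0.06 x from -0.0660 to -0.0209 | y -0.04 x from -0.0667 to -0.0199 | y -0.02 x from -0.0659 to -0.0188 | y 0.00 x from -0.0663 to -0.0196 | y 0.02 x from -0.0658 to -0.0193 | y 0.04 x from -0.0662 to -0.0187 | y 0.06 x from -0.0661 to -0.0189 | y 0.08 x from -0.0650 to -0.0197 | 
grip (array([ 0.5427, -0.2392]), array([60.9, 17. ]), -82.2) 0.04759700567089095
```

View pics/wrist_l3.png

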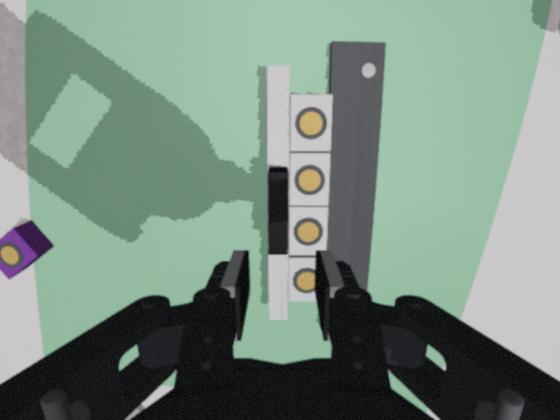

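Wrist view: the straightedge at (279,65–318) stands released and free. It lies flush along all four holders (inner edge at u≈290 against each block). The overall width of 46.1 mm equals 16+30, so there are no gaps. I hold a moment, confirm with one enlarged view, then pick it up again.

```bash
python3 -m handwheel '[0,0,0,0,0,0,0,0,0,0,0,0,0,0,0,0,0,0,0,0,0,0,0,0,0,0,0,0,0,0]' >/dev/null
python3 -m handwheel '[0,0,0,0,0,0,0,0,0,0,0,0,0,0,0,0,0,0,0,0,0,0,0,0,0,0,0,0,0,0]'
python3 - <<'E'
from h import *
im,d,c=cam('wrist'); cv2.imwrite('pics/w6.png',cv2.resize(im[55:335,230:400],None,fx=2.1,fy=2.1,interpolation=cv2.INTER_CUBIC))
E
```

```text
time: 35.37
eef_pos: [0.5428, -0.2368, 0.144]
tcp_rot: [0.655, 0.755, 0.0, 0.0]
contact_force: [0.8, 0.3, -0.3]
opening: 0.35
finger_force: 0.0
```

View pics/w6.png

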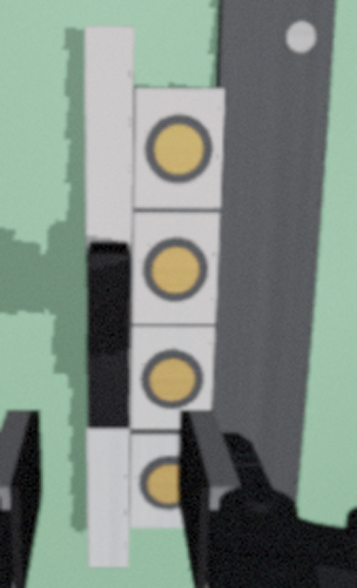

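Enlarged view: an even hairline at x≈132 between the straightedge and all four blocks, so it touches every one. I take it back.

```bash
python3 -m handwheel '[0,0,-0.25,0,0,0,0,0,-0.2,0,0,0,0,0,-0.15,0,0,0,0,0,-0.045,0,0,0,0,0,0,0,0,0]'
python3 -m handwheel '[0,0,0,0,0,0,0,0,0,0,0,0,0,0,0,0,0,0,0,0,0,0,0,0,0,0,0,0,0,0]' 0.05 70
python3 -m handwheel '[-0.02,-0.0029,0.003,0,0,0,-0.03,-0.0043,0,0,0,0,-0.05,-0.0071,0,0,0,0,0,0,0,0,0,0]'
python3 -m handwheel '[0,0,0.15,0,0,0,0,0,0.25,0,0,0,0,0,0.25,0,0,0,0,0,0.07,0,0,0,0,0,0,0,0,0]'
python3 l3.py
```

```text
time: 35.83
eef_pos: [0.5416, -0.236, 0.0453]
tcp_rot: [0.655, 0.755, -0.0, -0.002]
contact_force: [-0.9, -0.0, -0.4]
opening: 0.35
finger_force: 0.0
time: 36.25
eef_pos: [0.5429, -0.2375, 0.0489]
tcp_rot: [0.655, 0.755, -0.0, 0.0]
contact_force: [-5.4, -0.7, 6.7]
opening: 0.144
finger_force: 69.6
time: 36.58
eef_pos: [0.5283, -0.2396, 0.0488]
tcp_rot: [0.655, 0.755, 0.001, 0.002]
contact_force: [1.9, -0.3, 3.3]
opening: 0.146
finger_force: 69.1
time: 37.0
eef_pos: [0.5294, -0.2402, 0.1593]
tcp_rot: [0.655, 0.756, 0.0, 0.004]
contact_force: [0.7, 0.6, -2.8]
opening: 0.148
finger_force: 68.9
t 37.00 p [ 0.5294 -0.2402  0.1593] close 8.1 zax [ 0.006 -0.004 -1.   ] F [ 0.7  0.6 -2.8] op 0.148 ff 68.9 q [-0.6   0.17  1.89 -0.    1.07 -0.74]
wrist [((array([ 0.5579, -0.1708]), array([39.1, 30.6]), -82.1), np.float64(0.0237)), ((array([ 0.5687, -0.2499]), array([117.8,  30.4]), -82.1), np.float64(0.0237))]
y -0.06 x from -0.0271 to -0.0179 | y -0.04 x from -0.0476 to -0.0182 | y -0.02 x from -0.0478 to -0.0177 | y 0.00 x from -0.0475 to -0.0178 | y 0.02 x from -0.0477 to -0.0174 | y 0.04 x from -0.0476 to -0.0172 | y 0.06 x from -0.0474 to -0.0170 | y 0.08 x from -0.0473 to -0.0170 | side [((array([ 0.5648, -0.2357]), array([164.5,  32.5]), -82.1), np.float64(0.0228))]
y -0.08 x from -0.0509 to -0.0197 | y -0.06 x from -0.0497 to -0.0207 | y -0.04 x from -0.0497 to -0.0207 | y -0.02 x from -0.0496 to -0.0203 | y 0.00 x from -0.0501 to -0.0192 | y 0.02 x from -0.0497 to -0.0196 | y 0.04 x from -0.0506 to -0.0180 | y 0.06 x from -0.0502 to -0.0193 | y 0.08 x from -0.0502 to -0.0179 |
```

```bash
python3 -m handwheel '[0.0014,0.2397,0,0,0,-0.0018,0.0014,0.2397,0,0,0,-0.0018,0.0014,0.2397,0,0,0,-0.0018,0.0014,0.2397,0,0,0,-0.0018,0.0014,0.2397,0,0,0,-0.0018]' >/dev/null
python3 -m handwheel '[0.0014,0.2397,0,0,0,-0.0018,0.0014,0.2397,0,0,0,-0.0018,0.0014,0.2397,0,0,0,-0.0018,0.0014,0.2397,0,0,0,-0.0018,0.0014,0.2397,0,0,0,-0.0018]' >/dev/null
python3 -m handwheel '[0.0014,0.2397,0,0,0,-0.0018,0.0014,0.2397,0,0,0,-0.0018,0.0014,0.2397,0,0,0,-0.0018,0,0,0,0,0,0,0,0,0,0,0,0]'
python3 -m handwheel '[0,0,0,0,0,0,0,0,0,0,0,0]'
python3 - <<'E'
from h import *
st()
a=np.radians(6.15); ex=np.array([np.cos(a),np.sin(a)]); ey=np.array([-ex[1],ex[0]]); o=np.array([.540,.2308])
for n in ['wrist','top','side']:
  im,d,c=cam(n); W=world(c,d); L=W[...,:2]-o; cx=L@ex; cy=L@ey; z=W[...,2]
  for lo,hi,s in [(.12,.14,'bar'),(.055,.067,'walls')]:
    m=(cx>-.07)&(cx<.065)&(abs(cy)<.14)&(z>lo)&(z<hi)
    for ce,P,l in blobs(W,m,80): print(n,s,len(P),rect(P),'case x %.4f..%.4f y %.4f..%.4f z %.4f'%(*np.percentile(cx[l],[1,99]),*np.percentile(cy[l],[.5,99.5]),np.median(z[l])))
E
```

```text
time: 38.35
eef_pos: [0.528, 0.2296, 0.1516]
tcp_rot: [0.668, 0.745, -0.003, -0.002]
contact_force: [0.4, 1.3, -2.9]
opening: 0.142
finger_force: 68.8
time: 38.52
eef_pos: [0.5295, 0.2273, 0.1535]
tcp_rot: [0.669, 0.743, -0.002, -0.001]
contact_force: [0.6, 0.3, -2.6]
opening: 0.148
finger_force: 68.8
t 38.52 p [0.5295 0.2273 0.1535] close 6.0 zax [-0.004 -0.001 -1.   ] F [ 0.6  0.3 -2.6] op 0.148 ff 68.8 q [ 0.23  0.17  1.9  -0.    1.07  0.13]
wrist bar 6455 (array([0.5235, 0.2915]), array([76.1, 16.1]), -84.1) case x -0.0177..-0.0020 y 0.0298..0.0998 z 0.1281
wrist bar 499 (array([0.5358, 0.177 ]), array([15.5, 12. ]), 5.4) case x -0.0177..-0.0024 y -0.0588..-0.0477 z 0.1280
wrist walls 8808 (array([0.5388, 0.2622]), array([183.5, 122.5]), -83.8) case x -0.0587..0.0622 y -0.0554..0.1227 z 0.0614
top bar 282 (array([0.5335, 0.172 ]), array([91.8, 17.4]), -84.7) case x -0.0212..-0.0044 y -0.1031..-0.0138 z 0.1299
top walls 546 (array([0.5419, 0.214 ]), array([208.4, 126.4]), -84.8) case x -0.0621..0.0619 y -0.1204..0.0840 z 0.0625
side bar 278 (array([0.5287, 0.2257]), array([203.4,  21.3]), -84.1) case x -0.0216..-0.0021 y -0.1053..0.0957 z 0.1279
side walls 419 (array([0.5397, 0.2301]), array([247.8, 125.7]), -82.8) case x -0.0613..0.0622 y -0.1229..0.1218 z 0.0597
```

```bash
python3 -m handwheel '[0,0,-0.2,0,0,0,0,0,-0.2,0,0,0,0,0,-0.15,0,0,0,0,0,-0.07,0,0,0,0,0,0,0,0,0]'
python3 -m handwheel '[0,0,-0.02,0,0,0,0,0,0,0,0,0,0,0,0,0,0,0]'
```

```text
time: 39.08
eef_pos: [0.5284, 0.2272, 0.0596]
tcp_rot: [0.669, 0.743, -0.003, -0.002]
contact_force: [-1.2, 0.2, -2.7]
opening: 0.141
finger_force: 68.7
time: 39.33
eef_pos: [0.532, 0.2287, 0.0616]
tcp_rot: [0.669, 0.743, 0.001, 0.001]
contact_force: [0.3, -0.0, -2.3]
opening: 0.142
finger_force: 68.7
```

```bash
python3 -m handwheel '[0,0,-0.02,0,0,0,0,0,0,0,0,0,0,0,0,0,0,0]'
python3 -m handwheel '[0,0,-0.012,0,0,0,0,0,0,0,0,0,0,0,0,0,0,0]'
python3 -m handwheel '[0,0,-0.007,0,0,0,0,0,0,0,0,0,0,0,0,0,0,0]'
```

```text
time: 39.58
eef_pos: [0.5308, 0.2286, 0.0572]
tcp_rot: [0.669, 0.743, 0.0, 0.0]
contact_force: [-0.2, 0.4, -3.6]
opening: 0.146
finger_force: 68.7
time: 39.83
eef_pos: [0.5304, 0.2285, 0.0548]
tcp_rot: [0.669, 0.743, -0.0, -0.0]
contact_force: [0.1, 0.4, -3.3]
opening: 0.146
finger_force: 68.7
time: 40.08
eef_pos: [0.5307, 0.2285, 0.0539]
tcp_rot: [0.669, 0.743, 0.0, 0.0]
contact_force: [0.3, -0.4, -1.8]
opening: 0.145
finger_force: 68.9
```

```bash
python3 -m handwheel '[0,0,0,0,0,0,0,0,0,0,0,0,0,0,0,0,0,0]' 0.35
python3 -m handwheel '[0,0,0.2,0,0,0,0,0,0.25,0,0,0,0,0,0.25,0,0,0,0,0,0.25,0,0,0,0,0,0.25,0,0,0]'
python3 -m handwheel '[0,0,0.17,0,0,0,0,0,0,0,0,0,0,0,0,0,0,0]' 0
python3 - <<'E'
from h import *
st()
a=np.radians(6.15); ex=np.array([np.cos(a),np.sin(a)]); ey=np.array([-ex[1],ex[0]]); o=np.array([.540,.2308])
for n in ['wrist','top','side']:
  im,d,c=cam(n); W=world(c,d); L=W[...,:2]-o; cx=L@ex; cy=L@ey; z=W[...,2]
  for lo,hi,s in [(.045,.057,'grip'),(.02,.038,'bar')]:
    m=(cx>-.052)&(cx<.05)&(abs(cy)<.112)&(z>lo)&(z<hi)
    for ce,P,l in blobs(W,m,50): print(n,s,len(P),rect(P),'case x %.4f..%.4f y %.4f..%.4f z %.4f'%(*np.percentile(cx[l],[1,99]),*np.percentile(cy[l],[.5,99.5]),np.median(z[l])))
  m=(cx>.04)&(cx<.14)&(cy>-.11)&(cy<.0)&(z>.075)&(z<.21)
  if m.sum()>100:
    A=np.polyfit(z[m],cx[m],1); print(n,'lid angle',90+np.degrees(np.arctan(A[0])),'zmax',z[m].max(),cx[m].max())
E
```

```text
time: 40.33
eef_pos: [0.5311, 0.2286, 0.0544]
tcp_rot: [0.669, 0.743, 0.0, 0.0]
contact_force: [-0.3, 0.1, -0.2]
opening: 0.347
finger_force: 0.0
time: 40.75
eef_pos: [0.5304, 0.2284, 0.236]
tcp_rot: [0.669, 0.743, 0.0, 0.0]
contact_force: [0.4, 0.2, 0.1]
opening: 0.35
finger_force: 0.0
time: 41.0
eef_pos: [0.5317, 0.2287, 0.2623]
tcp_rot: [0.669, 0.743, 0.002, 0.002]
contact_force: [-0.3, 0.0, -0.1]
opening: -0.002
finger_force: 0.0
t 41.00 p [0.5317 0.2287 0.2623] close 6.0 zax [ 0.006  0.001 -1.   ] F [-0.3  0.  -0.1] op -0.002 ff 0.0 q [ 0.23  0.06  1.81 -0.    1.26  0.13]
wrist grip 819 (array([0.5308, 0.2317]), array([59.8, 13.9]), -84.2) case x -0.0160..-0.0029 y -0.0278..0.0316 z 0.0523
wrist bar 1073 (array([0.5239, 0.2943]), array([72.5, 15.2]), -83.7) case x -0.0168..-0.0016 y 0.0315..0.1010 z 0.0283
wrist bar 597 (array([0.5342, 0.2015]), array([97.6, 15.9]), -84.2) case x -0.0171..-0.0013 y -0.0770..0.0172 z 0.0285
wrist lid angle 100.65589939761367 zmax 0.19448518172635104 0.09073310465068606
top grip 146 (array([0.5287, 0.2268]), array([60. , 14.7]), -84.2) case x -0.0188..-0.0046 y -0.0323..0.0271 z 0.0533
top bar 447 (array([0.5284, 0.2288]), array([202. ,  17.2]), -84.1) case x -0.0203..-0.0034 y -0.1014..0.0993 z 0.0294
top lid angle 100.71448969125149 zmax 0.19877264980855355 0.09002993026163154
side grip 68 (array([0.5291, 0.2263]), array([60.1, 15.2]), -81.7) case x -0.0183..-0.0033 y -0.0330..0.0259 z 0.0504
side bar 176 (array([0.5275, 0.2534]), array([176.7,  18.9]), -85.0) case x -0.0195..-0.0023 y -0.0644..0.1118 z 0.0271
side lid angle 100.63021832922104 zmax 0.19584749832613335 0.09164884556644809
```

```bash
python3 -m handwheel '[0.23,0.0248,0,0,0,0,0.23,0.0248,0,0,0,0,0.23,0.0248,0,0,0,0,0.23,0.0248,0,0,0,0,0,0,0,0,0,0]'
python3 -m handwheel '[0,0,-0.25,0,0,0,0,0,-0.24,0,0,0,0,0,0,0,0,0,0,0,0,0,0,0]'
python3 -m handwheel '[-0.09,-0.0097,0,0,0,0,-0.09,-0.0097,0,0,0,0,0,0,0,0,0,0]'
```

```text
time: 41.57
eef_pos: [0.672, 0.2425, 0.2533]
tcp_rot: [0.67, 0.743, -0.002, -0.001]
contact_force: [-0.4, -0.3, -1.2]
opening: -0.002
finger_force: 0.0
time: 41.9
eef_pos: [0.6658, 0.2428, 0.1806]
tcp_rot: [0.669, 0.743, -0.004, -0.003]
contact_force: [0.0, -0.2, 0.6]
opening: 0.0
finger_force: 0.0
time: 42.15
eef_pos: [0.6411, 0.2408, 0.1888]
tcp_rot: [0.669, 0.744, 0.001, 0.001]
contact_force: [0.3, -0.6, 0.2]
opening: 0.0
finger_force: 0.0
```

```bash
python3 -m handwheel '[-0.0729,-0.0079,0.0117,0,0,0,-0.0729,-0.0079,0.0117,0,0,0,-0.1326,-0.0143,-0.0033,0,0,0,-0.126,-0.0135,-0.0267,0,0,0,0,0,0,0,0,0]'
python3 -m handwheel '[-0.1293,-0.0139,-0.0433,0,0,0,-0.1094,-0.0118,-0.0667,0,0,0,-0.0994,-0.0107,-0.0867,0,0,0,0,0,0,0,0,0]'
python3 - <<'E'
from h import *
st()
a=np.radians(6.15); ex=np.array([np.cos(a),np.sin(a)]); ey=np.array([-ex[1],ex[0]]); o=np.array([.540,.2308])
for n in ['side']:
  im,d,c=cam(n); W=world(c,d); L=W[...,:2]-o; cx=L@ex; cy=L@ey; z=W[...,2]
  m=(cx>-.1)&(cx<.06)&(abs(cy+.085)<.025)&(z>.072)&(z<.21)
  A=np.polyfit(cx[m],z[m],1); print(m.sum(),'lid angle',-np.degrees(np.arctan(A[0])),'zmax',z[m].max())
E
```

```text
time: 42.57
eef_pos: [0.5793, 0.2342, 0.1864]
tcp_rot: [0.669, 0.744, 0.0, 0.0]
contact_force: [-0.2, 0.0, 0.6]
opening: -0.005
finger_force: 0.0
time: 42.9
eef_pos: [0.5282, 0.2283, 0.1543]
tcp_rot: [0.669, 0.743, -0.001, -0.001]
contact_force: [-0.3, 0.7, -1.1]
opening: -0.003
finger_force: 0.0
t 42.90 p [0.5282 0.2283 0.1543] close 6.0 zax [-0.003 -0.001 -1.   ] F [-0.3  0.7 -1.1] op -0.003 ff 0.0 q [0.23 0.17 1.9  0.   1.07 0.13]
38 lid angle 36.24446657272375 zmax 0.150938042041055
```

```bash
python3 -m handwheel '[-0.0835,-0.009,-0.1033,0,0,0,-0.0623,-0.0067,-0.1133,0,0,0,0,0,0,0,0,0]'
python3 -m handwheel '[-0.0398,-0.0043,-0.1267,0,0,0,-0.01,-0.001,-0.07,0,0,0,-0.01,-0.001,-0.04,0,0,0,0,0,0,0,0,0,0,0,0,0,0,0]'
python3 -m handwheel '[0,0,-0.02,0,0,0,0,0,-0.02,0,0,0,0,0,0,0,0,0,0,0,0,0,0,0]'
```

```text
time: 43.2
eef_pos: [0.5074, 0.2258, 0.1213]
tcp_rot: [0.669, 0.743, -0.002, -0.001]
contact_force: [-0.3, 0.3, -0.8]
opening: -0.001
finger_force: 0.0
time: 43.62
eef_pos: [0.5005, 0.2252, 0.088]
tcp_rot: [0.669, 0.743, 0.0, 0.0]
contact_force: [0.5, 0.8, -0.3]
opening: 0.003
finger_force: 0.0
time: 43.95
eef_pos: [0.5009, 0.2254, 0.0867]
tcp_rot: [0.669, 0.744, -0.0, 0.0]
contact_force: [-10.4, -4.3, 24.4]
opening: 0.0
finger_force: 11.8
```

```bash
python3 -m handwheel '[0,0,0.1,0,0,0,0,0,0.25,0,0,0,-0.2,0.1,0.25,0,0,0,-0.2,0.2,0.2,0,0,0,0,0.25,0,0,0,0]'
python3 -m handwheel '[0,0.25,0,0,0,0,0,0.25,0,0,0,0,0,0.2,0,0,0,0,0,0,0,0,0,0,0,0,0,0,0,0]'
python3 - <<'E'
from h import *
st()
a=np.radians(8.2); ex=np.array([np.cos(a),np.sin(a)]); ey=np.array([-ex[1],ex[0]]); o=np.array([.599,-.2312])
for n in ['top','side']:
    im,d,c=cam(n); W=world(c,d)
    reg=(W[...,0]>.3)&(W[...,0]<.95)&(W[...,1]>-.52)&(W[...,1]<.45)
    for ce,P,l in blobs(W,reg&(W[...,2]>.006),40):
        t=P[P[:,2]>np.percentile(P[:,2],90)-.006]
        print(n,np.round(ce*800/560),len(P),'z %.3f'%np.percentile(P[:,2],95),rect(t))
    z=W[...,2]; L=W[...,:2]-o; cx=L@ex; cy=L@ey
    m=(cx>-.09)&(cx<.0)&(abs(cy)<.125)&(z>.018)&(z<.032)
    print(n,[rect(P) for ce,P,l in blobs(W,m,50)])
    cv2.imwrite('pics/%s_end.png'%n,cv2.resize(im,(800,600),interpolation=cv2.INTER_CUBIC))
E
```

```text
time: 44.37
eef_pos: [0.4509, 0.2996, 0.1961]
tcp_rot: [0.67, 0.743, 0.004, 0.002]
contact_force: [1.0, 1.0, 0.0]
opening: 0.004
finger_force: 0.0
time: 44.78
eef_pos: [0.4502, 0.4054, 0.189]
tcp_rot: [0.668, 0.744, -0.0, 0.0]
contact_force: [0.1, 0.6, 0.4]
opening: 0.001
finger_force: 0.0
t 44.78 p [0.4502 0.4054 0.189 ] close 6.2 zax [ 0. -0. -1.] F [0.1 0.6 0.4] op 0.001 ff 0.0 q [ 0.57  0.19  1.81 -0.    1.14  0.46]
top [167. 128.] 2725 z 0.031 (array([0.8191, 0.3628]), array([173.2, 142. ]), -90.0)
top [293. 177.] 1418 z 0.076 (array([0.7622, 0.1141]), array([68.8, 68.1]), -62.4)
top [376. 183.] 896 z 0.124 (array([ 0.7672, -0.0387]), array([27., 25.]), 63.3)
top [338. 209.] 92 z 0.018 (array([0.7176, 0.0249]), array([39.9, 33.8]), 9.9)
top [ 21. 289.] 1739 z 0.422 (array([0.4253, 0.3241]), array([100.5,   3.3]), 30.9)
top [197. 285.] 6132 z 0.072 (array([0.5334, 0.2304]), array([242.8, 139.3]), -84.1)
top [620. 324.] 368 z 0.028 (array([ 0.5769, -0.5003]), array([69.3, 23.2]), 21.3)
top [291. 324.] 381 z 0.018 (array([0.5058, 0.0713]), array([158.6,  16.1]), 22.9)
top [469. 303
[... 922 characters left out ...]
([0.7598, 0.1114]), array([69.9, 64.5]), -36.8)
side [459. 256.] 1024 z 0.109 (array([ 0.7635, -0.0429]), array([42.4, 41.1]), 47.0)
side [420. 268.] 66 z 0.014 (array([0.7166, 0.0239]), array([36.2, 35.8]), 7.3)
side [255. 312.] 129 z 0.028 (array([0.3796, 0.0782]), array([30.8, 30.1]), 64.6)
side [460. 361.] 1577 z 0.024 (array([ 0.5649, -0.2357]), array([164.2,  32.6]), -82.3)
side [596. 454.] 485 z 0.026 (array([ 0.579 , -0.5033]), array([69.8, 21.3]), 20.9)
side [502. 497.] 1946 z 0.070 (array([ 0.4142, -0.4915]), array([58.4, 58.2]), 47.6)
side [350. 463.] 393 z 0.025 (array([ 0.3267, -0.3121]), array([41.5, 29.5]), 42.5)
side [(array([ 0.5649, -0.2357]), array([164.2,  32.6]), -82.3)]
```

View pics/top_end.png

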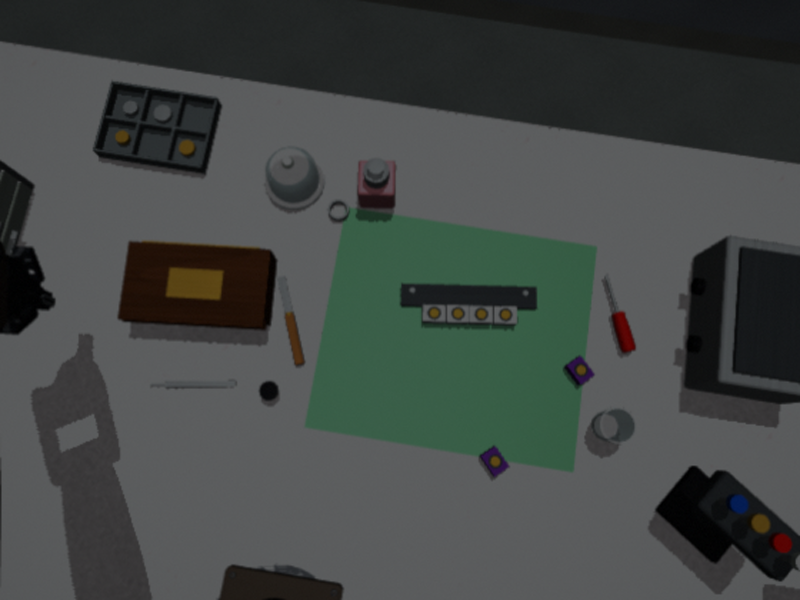

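Final top view: the case is shut (198,285) with the lid reading the same as at the start. The row of four is flush under the bar at (468,314), and the bystanders and purple look-alikes are in place. The knife lies flat at (293,325), a few cm aside: the announced knock. All in order; I hand in.

```bash
python3 -c "
from plant import ctrl
print(ctrl.sign_off())"
```

```text
the job is handed in; nothing more can be done
None
```

The job is done and handed in: case levered open with the knife blade, knife laid flat, four holders flush on the stop bar, straightedge released and seen touching all four, then put back upright with the lid shut, at about 45 s of the 210 s allowed; the knife was later knocked a few centimetres aside while the arm was elsewhere, and I left it lying flat there.

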